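# Put the two creasing dies away in the sprung die rack

### The arm

A 6-joint arm with a two-finger parallel gripper is mounted at the origin on the work surface; the furniture and walls round the work are solid. World frame = base frame: x ahead of the robot, y to its left, z up, the work surface at z = 0. Lengths are in m, angles in rad, forces in N, time in s.
With the tool pointing down it reaches from about 0.325 to 0.775 m from the base axis. Payload 5.5 kg.
Tool frame: the origin (TCP) lies midway between the tips of the shut fingers; the grasp point (between the pads) lies 19 mm behind it (ctrl.hold_point_z is the distance from the TCP to the grasp point, in m); z points along the fingers, y is the line along which they close (so a half turn about z gives the same grasp; the last joint's range is limited). The gripper opens to 85 mm and grips with 20 to 120 N. Pads are 22 mm wide; open, the fingers measure 114 mm over their backs; the gripper's body (76 mm by 85 mm) begins 54 mm behind the grasp point. The pads swing forward as they close: fully open they stand 13 mm farther back than shut.
Start: joints at [1.129, 0.091, 1.231, -0, 1.82, -0.057], TCP at [0.225, 0.556, 0.231] pointing down, gripper open.
Joint ranges: [-2.87, 2.87], [-0.86, 2.18], [0.17, 2.46], [-1.51, 4.65], [0.06, 2.69], [-2.65, 2.65]. Speed limits (rad/s): [2.57, 2.57, 3.01, 3.14, 3.14, 3.14].

### API

Orientations are given as [roll, pitch, yaw] about the fixed x, y, z axes, in that order (R = Rz(yaw) Ry(pitch) Rx(roll)).
In Python, from plant import ctrl, optics, models gives the robot as it stands.
- The arm moves only by the tool jog_arm, never from a script. Its argument "series" is a list of rows, each a list of 3 entries, a list of its own where there are three numbers: the shift along the tool's x, y, z in units of 25 mm (1.0 is 25 mm), then the turn, a rotation vector about the tool's x, y, z in units of 0.1 rad (1.0 is 0.1 rad), then the opening, from 0 (shut) to 1 (fully open). A call has exactly 10 rows; each row shifts and turns the commanded pose from where the row before left it, along the tool's axes as they then stand; what a row does not reach is not made up. A row lasts 1/10 s, in which the tool goes at most 50 mm and 8.59 degrees, less where a joint would pass 70% of its speed; a pose out of reach is approached as far as the arm can. A call with a number of a shift or a turn outside -1 to 1 is refused whole. A call with a gripper value outside its range is refused whole. The fingers move at their own pace and stop on an object; the grip force is fixed at half the most. Time passes only in rows, so rows that do not move let the fingers close, or fill a call up. It gives the time, the measured TCP pose, the force, the opening and the grip force at its end, in the units of the state.
- ctrl.get_state(): the state, without advancing time (a new reading comes with each control period).
- optics.camera(name): name is "side" or "top" or "wrist"; returns the picture (420x560x3 uint8, red, green, blue); there is no depth.
- optics.get_calibration(name): a dict with "mtx" (3x3 intrinsics, pixels), "D" ([k1, k2, p1, p2, k3] as OpenCV has them; the pictures are not rectified), "T" (4x4, takes a point from camera to world coordinates). Camera axes: x right, y up, looking along -z (the intrinsics and any distortion apply to the point x, -y, -z); pixel columns grow to the right and rows downward; lengths in m; the calibration is good to about 2 mm. A picture is of the moment at which its call begins: read the wrist's pose just before it. get_calibration takes no time and is no camera call; for the wrist camera it gives the pose at the moment of the call.
- ctrl.sign_off(): hands the job in; it is judged then, once.
Trained networks look in the newest picture that a camera, given by its name, has taken for a name from the list of things; names that differ only in an ending like _2 or _b are one class to them, and where a whole thing is asked for, a point or a joint stands for the part that bears it (a point fixed in the world has none). Each returns a list of dicts, best first, with "confidence" (0 to 1); they miss things now and then, are a little off and sometimes report something else, mostly with a low value. They report only what shows in the picture. A call takes as long as a camera call. They do not tell look-alikes from the thing itself.
- models.cut_out(camera, label): "region" (420x560 bool, what is visible of it) and "box" ([left, top, right, bottom] in pixels, round what is visible of it).
The state is a dict: "clock": time; "joint_pos": joint angles; "qd": joint speeds; "joint_torque": joint torques, N m; "position": TCP position; "tcp_rot": TCP orientation; "contact_force": force on the tool from outside, world axes, zero at the start; "ft_torque": the same for the moment, N m; "width": opening from 0.0 (shut) to 1.0 (fully open); "gripper_force": force on a finger pad.
Only numpy, scipy, OpenCV 4.12 (cv2) and the standard library are available. Lean on these libraries where they do the work, as an engineer would, in place of code of your own. Each camera call takes 0.05 s, during which the arm holds its last target. There are 200 camera calls.

### The job

Put both creasing dies from the wooden stand away in the leaning steel rack, the wide die in the wide bay and the narrow die in the narrow bay. Press each bay's spring latch open with the die's foot and push the die straight down the slot until the latch snaps back over its shoulder, so that the latch alone holds it down on the sprung ejector when you let go. The bays are set to different depths, so go by feel and do not force a die once it is on the floor.

Things in the scene. Friction and masses are not known exactly. Their poses are not given: they have to be found in the camera images.
- wide_die: plywood creasing die, a T-shaped board 20 mm thick, about 0.22 kg: body 110 mm wide, 85 mm high; on it a central grip tang 50 mm wide, 45 mm high. Its shoulders are the ledges beside the tang, 85 mm up. Origin: centre of the foot (underside); x along the width, y through the thickness, z up to the tang; alike either way round. Grip the tang across its 20 mm, above the shoulders
- wide_slot: slot of the wide bay, a grey steel channel leaning 30 deg towards the robot, 115 x 23 mm inside. Origin: centre of its mouth at wall-top height (140 mm above the table; lips flare 7 mm wider up to z = 13 mm); z out of the slot, x along the die's width (up and away from the robot), y across. A latched die has its axes along these, either way round, its foot at z = -78 to -66 mm
- wide_latch (a joint): spring latch of the wide bay: aluminium lever 20 mm wide at the slot's -x end; rad, 0 closed, grows as it swings away from the slot (0.08 to 0.17 lets the die past, stop 0.5). Its thumb plate slopes over that end, top at slot z = 43 to 55 mm, so that a foot coming down presses it open, with 2 to 5 N. Its nose snaps back over the shoulder when the foot is 3 to 0 mm off the floor of the carriage
- wide_ejector (a joint): sprung plate in the floor of the wide bay's carriage: m, 0 = out, grows as pressed: 0.005 with a die latched home, 0.008 with the die hard on the floor. The foot meets it 8 mm above the floor; it pushes with 3 N there, 7 N at the floor, and lifts a die not latched. Floor and latch sit on one carriage, clamped at an unknown height: floor anywhere from slot z = -81 to -69 mm
- wide_bay: the wide bay: slot, carriage and latch on a steel foot 44 mm wide, fixed to the rack's base plate (230 mm wide, two bays 100 mm apart, either may be left). Origin under the bay; x to the rack's back, z up; the slot's mouth lies at x = 40, z = 132 mm
- narrow_die: plywood creasing die, a T-shaped board 20 mm thick, about 0.22 kg: body 80 mm wide, 85 mm high; on it a central grip tang 50 mm wide, 45 mm high. Its shoulders are the ledges beside the tang, 85 mm up. Origin: centre of the foot (underside); x along the width, y through the thickness, z up to the tang; alike either way round. Grip the tang across its 20 mm, above the shoulders
- narrow_slot: slot of the narrow bay, a grey steel channel leaning 30 deg towards the robot, 85 x 23 mm inside. Origin: centre of its mouth at wall-top height (140 mm above the table; lips flare 7 mm wider up to z = 13 mm); z out of the slot, x along the die's width (up and away from the robot), y across. A latched die has its axes along these, either way round, its foot at z = -78 to -66 mm
- narrow_latch (a joint): spring latch of the narrow bay: aluminium lever 20 mm wide at the slot's -x end; rad, 0 closed, grows as it swings away from the slot (0.08 to 0.17 lets the die past, stop 0.5). Its thumb plate slopes over that end, top at slot z = 43 to 55 mm, so that a foot coming down presses it open, with 2 to 5 N. Its nose snaps back over the shoulder when the foot is 3 to 0 mm off the floor of the carriage
- narrow_ejector (a joint): sprung plate in the floor of the narrow bay's carriage: m, 0 = out, grows as pressed: 0.005 with a die latched home, 0.008 with the die hard on the floor. The foot meets it 8 mm above the floor; it pushes with 3 N there, 7 N at the floor, and lifts a die not latched. Floor and latch sit on one carriage, clamped at an unknown height: floor anywhere from slot z = -81 to -69 mm
- narrow_bay: the narrow bay: slot, carriage and latch on a steel foot 44 mm wide, fixed to the rack's base plate (230 mm wide, two bays 100 mm apart, either may be left). Origin under the bay; x to the rack's back, z up; the slot's mouth lies at x = 40, z = 132 mm
- die_stand: wooden stand, 130 x 136 mm, 30 mm high, fixed; two grooves 23 mm wide and 18 mm deep along its x axis, at y = +40 and -40 mm, with floors 12 mm above the table. Either die may be in either groove. Origin: centre of its underside
Things that resemble listed ones, but are neither listed nor needed, are in the scene too. What is shaped like the narrow_die but green is not meant. What is shaped like the wide_die but purple is not meant.

How it is judged:
By the outcome, as a careful person would: the job done as asked, in the order asked, and still so for the second after the job is handed in, with the robot touching nothing.
It also fails if it takes over 62 s, if anything falls off the work surface, if the arm or the gripper's body presses on something with over 40 N, if the wrist force passes 120 N, or if a joint passes its speed limit or range.

## Working session

There is one attempt and no reset: what is moved stays moved. The work goes in short steps, Python scripts to look and compute and a tool call to move; the robot and the scene stay as the last step left them, time stands still between calls to the robot, and variables do not carry over. Pictures are saved under pics/ and viewed, at most 10 in all, crops included, and the job is handed in when it is done.

Besides the shell and the picture viewer there is one more tool, called after "Call:" as a command line: name --argument value ..., lists and objects as JSON in quotes. jog_arm: Moves the arm, as the interface text tells. Shifts and turns lie within -1 to 1; 1 stands for 25 mm of shift or 0.1 rad of turn. Its arguments: {"type":"object","properties":{"series":{"type":"array","items":{"type":"array"}}},"required":["series"]}

```bash
ls; mkdir -p pics; python3 - <<'E'
from plant import ctrl,optics,models
import cv2,numpy as np
ims=[optics.camera(n) for n in ("side","top")]
for n,i in zip(("side","top"),ims):
    cv2.imwrite(f"pics/{n}0.png",i[...,::-1])
    c=optics.get_calibration(n); print(n,c['mtx'].round(1).tolist(),np.round(c['D'],3),c['T'].round(3).tolist())
print(ctrl.get_state(),ctrl.hold_point_z)
E
```

```text
pics
side [[470.7, 0.0, 274.1], [0.0, 470.7, 205.0], [0.0, 0.0, 1.0]] [-0.163  0.     0.     0.     0.   ] [[-0.999, 0.003, 0.034, 0.64], [0.025, -0.634, 0.773, 0.747], [0.024, 0.774, 0.633, 0.694], [0.0, 0.0, 0.0, 1.0]]
top [[380.1, 0.0, 273.9], [0.0, 380.1, 210.6], [0.0, 0.0, 1.0]] [-0.044  0.     0.     0.     0.   ] [[-0.009, 0.987, -0.158, 0.464], [-1.0, -0.009, 0.002, 0.025], [0.0, 0.158, 0.987, 0.968], [0.0, 0.0, 0.0, 1.0]]
{'clock': 0.1, 'joint_pos': array([ 1.12928889e+00,  9.18018966e-02,  1.23177062e+00,  2.54017836e-05,
        1.81980625e+00, -5.66871290e-02]), 'qd': array([ 0.00025709, -0.00181285, -0.00335169, -0.00077576, -0.00127551,
       -0.00023764]), 'joint_torque': array([ 1.24696046e-03, -4.60213101e+01, -4.19220650e+01, -1.47865790e-04,
        1.05287583e-02, -6.17252067e-05]), 'position': array([0.22511339, 0.55589458, 0.23025006]), 'tcp_rot': array([-3.13981080e+00, -1.25785313e-04,  2.75677847e+00]), 'contact_force': array([ 0.45021978, -0.27878899,  0.61653344]), 'ft_torque': array([-0.03381202,  0.00411654, -0.04565506]), 'gripper_force': 0.0, 'width': 1.0006023682807428} 0.0187
```

View pics/side0.png

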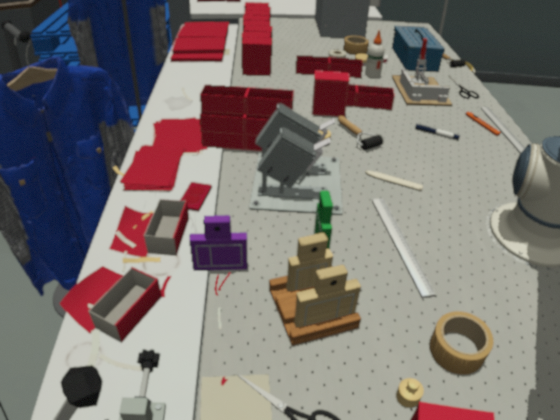

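View pics/top0.png

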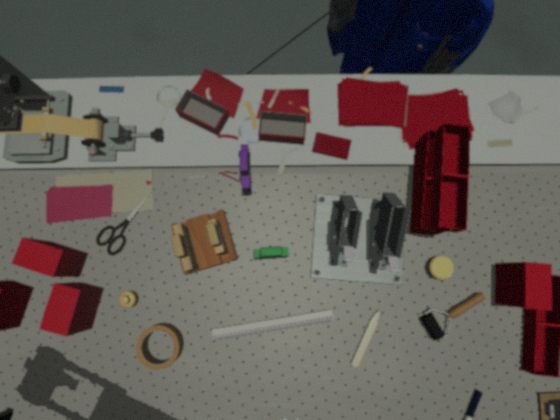

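Side view: the tan dies sit in the orange-brown stand, the narrow one at (310,265) and the wide one at (330,298). Look-alikes are purple at (218,245) and green at (323,215). In the top view the stand is at (205,240) and the rack at (360,237); its left bay at (345,230) looks narrow and its right one at (388,232) wide.

```bash
cat > h.py <<'E'
import numpy as np,cv2
from scipy.spatial.transform import Rotation as R
def rpy(r): return R.from_euler('xyz',r).as_matrix()
def proj(c,P):
    Ti=np.linalg.inv(c['T']); p=np.asarray(P)@Ti[:3,:3].T+Ti[:3,3]; p=p*[1,-1,-1]
    return cv2.projectPoints(p.reshape(-1,1,3),np.zeros(3),np.zeros(3),c['mtx'],np.array(c['D']))[0][:,0]
def ray(c,uv):
    n=cv2.undistortPoints(np.array(uv,float).reshape(-1,1,2),c['mtx'],np.array(c['D']))[:,0]
    d=np.c_[n[:,0],-n[:,1],-np.ones(len(n))]@c['T'][:3,:3].T
    return c['T'][:3,3],d
def onz(c,uv,z):
    o,d=ray(c,uv); return o+d*((z-o[2])/d[:,2])[:,None]
E
python3 - <<'E'
from plant import ctrl,optics,models
from h import *
for n in ("side","top"):
    im=optics.camera(n); c=optics.get_calibration(n)
    d={}
    for l in ["wide_die","narrow_die","die_stand","wide_bay","narrow_bay","wide_latch","narrow_latch","wide_slot"]:
        for k,r in enumerate(models.cut_out(n,l)[:4]):
            m=r['region']; ys,xs=np.nonzero(m)
            print(n,l,round(r['confidence'],2),np.round(r['box']).tolist(),m.sum(),(xs.mean().round(1),ys.mean().round(1)),onz(c,[(xs.mean(),ys.mean())],.07).round(3)[0])
            d[f"{l}_{k}"]=m
    np.savez_compressed(f"m_{n}.npz",im=im,**d)
t=cv2.imread("pics/top0.png")[190:290,160:420]; cv2.imwrite("pics/topc.png",cv2.resize(t,None,fx=3,fy=3,interpolation=cv2.INTER_CUBIC))
E
```

```text
side wide_die 0.9 [186.0, 214.0, 247.0, 273.0] 2635 (np.float64(218.4), np.float64(245.9)) [0.715 0.108 0.07 ]
side wide_die 0.88 [292.0, 262.0, 358.0, 324.0] 2756 (np.float64(327.0), np.float64(296.8)) [0.522 0.233 0.07 ]
side narrow_die 0.86 [312.0, 192.0, 335.0, 249.0] 690 (np.float64(324.2), np.float64(217.5)) [0.505 0.025 0.07 ]
side narrow_die 0.6 [286.0, 232.0, 331.0, 293.0] 1795 (np.float64(307.8), np.float64(260.9)) [0.548 0.147 0.07 ]
side die_stand 0.82 [270.0, 273.0, 361.0, 344.0] 2033 (np.float64(304.9), np.float64(315.9)) [0.563 0.272 0.07 ]
side wide_bay 0.82 [254.0, 104.0, 332.0, 173.0] 1675 (np.float64(291.8), np.float64(130.6)) [ 0.552 -0.322  0.07 ]
side wide_bay 0.32 [316.0, 121.0, 335.0, 142.0] 194 (np.float64(324.4), np.float64(129.5)) [ 0.465 -0.329  0.07 ]
side narrow_bay 0.78 [255.0, 124.0, 331.0, 201.0] 3369 (np.float64(289.6), np.float64(166.8)) [ 0.567 -0.155  0.07 ]
side wide_latch 0.73 [317.0, 119.0, 334.0, 138.0] 133 (np.float64(325.2), np.float64(127.8)) [ 0.462 -0.339  0.07 ]
side narrow_latch 0.66 [306.0, 136.0, 328.0, 168.0] 149 (np.float64(319.0), 
[... 818 characters left out ...]
177 0.07 ]
top die_stand 0.67 [342.0, 243.0, 353.0, 260.0] 161 (np.float64(347.2), np.float64(252.9)) [ 0.505 -0.148  0.07 ]
top wide_bay 0.81 [368.0, 193.0, 412.0, 272.0] 2572 (np.float64(387.4), np.float64(231.3)) [ 0.555 -0.246  0.07 ]
top narrow_bay 0.67 [329.0, 195.0, 361.0, 265.0] 1857 (np.float64(343.5), np.float64(230.0)) [ 0.56  -0.142  0.07 ]
top wide_latch 0.64 [386.0, 255.0, 401.0, 269.0] 170 (np.float64(392.3), np.float64(263.2)) [ 0.48  -0.254  0.07 ]
top wide_latch 0.42 [370.0, 193.0, 413.0, 273.0] 2428 (np.float64(387.6), np.float64(232.7)) [ 0.552 -0.247  0.07 ]
top wide_slot 0.68 [374.0, 194.0, 411.0, 274.0] 1819 (np.float64(391.3), np.float64(228.9)) [ 0.561 -0.256  0.07 ]
```

View pics/topc.png

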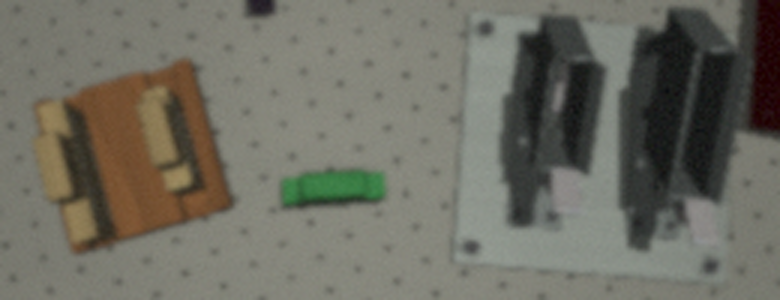

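The close crop shows the two tan dies in the stand: wide at the left, narrow at the right. The narrow bay is left and the wide bay right on the rack, with pale latch plates at their near ends.

```bash
cat >> h.py <<'E'
def die_pts(w): # convex pieces of T
    y=.01; B=[(sx*w/2,sy*y,z) for sx in(-1,1) for sy in(-1,1) for z in(.018,.085)]
    T=[(sx*.025,sy*y,z) for sx in(-1,1) for sy in(-1,1) for z in(.085,.13)]
    return [np.array(B),np.array(T)]
def sil(c,pieces,S=4):
    m=np.zeros((420*S,560*S),np.uint8)
    for P in pieces:
        q=((proj(c,P)+.5)*S-.5).astype(np.float32); cv2.fillConvexPoly(m,cv2.convexHull(q).round().astype(np.int32),1)
    return cv2.resize(m.astype(np.float32),(560,420),interpolation=cv2.INTER_AREA)
def xf(x,y,z,yaw,P):
    return np.asarray(P)@rpy([0,0,yaw]).T+[x,y,z]
E
python3 - <<'E'
from plant import ctrl,optics
from h import *
from scipy.optimize import minimize
C={n:optics.get_calibration(n) for n in("side","top")}
M={n:np.load(f"m_{n}.npz") for n in C}
def fit(w,keys,x0,occ=None):
    tg={n:M[n][k].astype(np.float32) for n,k in keys.items()}
    def f(p):
        e=0
        for n in tg:
            s=sil(C[n],[xf(p[0],p[1],.012,p[2],P) for P in die_pts(w)])
            if n=='side' and occ: s=s*(1-M[n][occ])
            e+=1-np.minimum(s,tg[n]).sum()/np.maximum(s,tg[n]).sum()
        return e
    return minimize(f,x0,method='Nelder-Mead',options=dict(initial_simplex=np.array([x0]+[list(np.array(x0)+d) for d in([.01,0,0],[0,.01,0],[0,0,.15])])))
for w,k,x0,o in((.11,dict(side='wide_die_1',top='wide_die_0'),[.522,.235,.2],None),(.08,dict(side='narrow_die_1',top='narrow_die_0'),[.548,.155,.2],'wide_die_1')):
    for kk in (k,{'top':k['top']},{'side':k['side']}):
      r=min((fit(w,kk,x0[:2]+[a],o) for a in(1.2,1.6,2.0)),key=lambda r:r.fun); print(w,list(kk),r.x.round(4),r.fun.round(3))
# plate
c=C['top']; print(onz(c,[(316.7,194),(311.7,277.3),(400.7,281.7)],.008).round(4))
# wrist in tool
s=ctrl.get_state(); T=np.eye(4);T[:3,:3]=rpy(s['tcp_rot']);T[:3,3]=s['position']
w=optics.get_calibration('wrist');print((np.linalg.inv(T)@w['T']).round(4),w['mtx'],w['D'])
E
```

```text
0.11 ['side', 'top'] [0.5225 0.2348 0.2845] 0.184
0.11 ['top'] [0.5228 0.2339 0.2769] 0.053
0.11 ['side'] [0.5224 0.2397 3.4228] 0.034
0.08 ['side', 'top'] [0.5467 0.1591 3.4848] 0.211
0.08 ['top'] [0.5472 0.1581 0.3358] 0.117
0.08 ['side'] [0.5467 0.1624 3.5113] 0.049
[[ 0.66   -0.0874  0.008 ]
 [ 0.4485 -0.0693  0.008 ]
 [ 0.4348 -0.2919  0.008 ]]
[[ 0.000e+00  9.462e-01  3.235e-01  8.350e-02]
 [ 1.000e+00  2.000e-04 -6.000e-04 -2.000e-04]
 [-6.000e-04  3.235e-01 -9.462e-01 -1.440e-01]
 [ 0.000e+00  0.000e+00  0.000e+00  1.000e+00]] [[301.27784424   0.         278.75537542]
 [  0.         301.27784424 215.61263683]
 [  0.           0.           1.        ]] [0.00587249 0.         0.         0.         0.        ]
```

```bash
cat >> h.py <<'E'
def pose(s):
    T=np.eye(4);T[:3,:3]=rpy(s['tcp_rot']);T[:3,3]=s['position'];return T
def step(T0,T1):
    D=np.linalg.inv(T0)@T1; rv=R.from_matrix(D[:3,:3]).as_rotvec(); t=D[:3,3]
    for N in range(1,100):
        Rw=R.from_rotvec(rv/N).as_matrix(); A=sum(np.linalg.matrix_power(Rw,i) for i in range(N))
        v=np.linalg.solve(A,t)
        if np.abs(v).max()<.025 and np.abs(rv/N).max()<.1: break
    N=max(N,1)
    for M in sorted({N,N+1,-(-N//10)*10}):
        Rw=R.from_rotvec(rv/M).as_matrix(); v=np.linalg.solve(sum(np.linalg.matrix_power(Rw,i) for i in range(M)),t)
        print("rows",M,"shift",(v/.025).round(3).tolist(),"turn",(rv/M/.1).round(3).tolist())
def down(x,y,z,yaw):
    T=np.eye(4);T[:3,:3]=rpy([np.pi,0,yaw]);T[:3,3]=[x,y,z];return T
E
python3 - <<'E'
from plant import ctrl
from h import *
step(pose(ctrl.get_state()),down(.525,.197,.27,.3+np.pi))
E
```

```text
rows 14 shift [-0.941, -0.986, -0.111] turn [-0.0, 0.0, -0.489]
rows 15 shift [-0.877, -0.921, -0.103] turn [-0.0, 0.0, -0.457]
rows 20 shift [-0.654, -0.695, -0.077] turn [-0.0, 0.0, -0.342]
```

Call:
jog_arm --series '[[[-0.65, -0.7, -0.08], [0, 0, -0.34], 1], [[-0.65, -0.7, -0.08], [0, 0, -0.34], 1], [[-0.65, -0.7, -0.08], [0, 0, -0.34], 1], [[-0.65, -0.7, -0.08], [0, 0, -0.34], 1], [[-0.65, -0.7, -0.08], [0, 0, -0.34], 1], [[-0.65, -0.7, -0.08], [0, 0, -0.34], 1], [[-0.65, -0.7, -0.08], [0, 0, -0.34], 1], [[-0.65, -0.7, -0.08], [0, 0, -0.34], 1], [[-0.65, -0.7, -0.08], [0, 0, -0.34], 1], [[-0.65, -0.7, -0.08], [0, 0, -0.34], 1]]'

```text
clock: 2.0
position: [0.343, 0.3486, 0.2516]
tcp_rot: [3.141, 0.0, 3.098]
contact_force: [-0.1, 0.8, 0.2]
width: 1.001
gripper_force: 0.0
```

Call:
jog_arm --series '[[[-0.65, -0.7, -0.08], [0, 0, -0.34], 1], [[-0.65, -0.7, -0.08], [0, 0, -0.34], 1], [[-0.65, -0.7, -0.08], [0, 0, -0.34], 1], [[-0.65, -0.7, -0.08], [0, 0, -0.34], 1], [[-0.65, -0.7, -0.08], [0, 0, -0.34], 1], [[-0.65, -0.7, -0.08], [0, 0, -0.34], 1], [[-0.65, -0.7, -0.08], [0, 0, -0.34], 1], [[-0.65, -0.7, -0.08], [0, 0, -0.34], 1], [[-0.65, -0.7, -0.08], [0, 0, -0.34], 1], [[-0.65, -0.7, -0.08], [0, 0, -0.34], 1]]'

```text
clock: 3.0
position: [0.5229, 0.1931, 0.2715]
tcp_rot: [3.142, 0.0, -2.845]
contact_force: [1.4, 0.0, 0.2]
width: 0.999
gripper_force: 0.0
```

```bash
python3 - <<'E'
from plant import ctrl,optics,models
from h import *
import json
s=ctrl.get_state(); c=optics.get_calibration('wrist'); im=optics.camera('wrist')
d={}
for l in("wide_die","narrow_die","die_stand"):
    for k,r in enumerate(models.cut_out('wrist',l)[:3]):
        d[f"{l}_{k}"]=r['region']; print(l,r['confidence'],r['box'],r['region'].sum())
np.savez_compressed("m_wrist.npz",im=im,T=c['T'],**d)
cv2.imwrite("pics/w1.png",im[...,::-1])
T=pose(s); print(s['clock'],s['position'],s['tcp_rot'],s['joint_pos'])
# rack view: tool aligned yaw pi-0.07
step(T,down(.52,-.19,.34,np.pi-.07))
E
```

```text
wide_die 0.97 [299.7, 147.1, 335.3, 252.5] 2745
wide_die 0.81 [157.8, 242.8, 190.8, 285.4] 806
narrow_die 0.88 [87.1, 114.9, 196.5, 154.5] 3128
narrow_die 0.68 [225.6, 156.5, 260.1, 241.8] 2148
die_stand 0.86 [226.8, 142.0, 333.3, 239.2] 5442
die_stand 0.48 [302.3, 145.6, 330.3, 254.0] 2751
3.0 [0.52294423 0.19309155 0.27149607] [ 3.14159154e+00  2.92077444e-04 -2.84511742e+00] [ 2.92679826e-01 -1.20845874e-02  1.26516591e+00  2.33828810e-06
  1.88821926e+00 -1.57459100e+00]
rows 16 shift [0.127, -0.955, -0.171] turn [0.0, 0.0, 0.229]
rows 17 shift [0.119, -0.899, -0.161] turn [0.0, 0.0, 0.216]
rows 20 shift [0.1, -0.764, -0.137] turn [0.0, 0.0, 0.183]
```

View pics/w1.png

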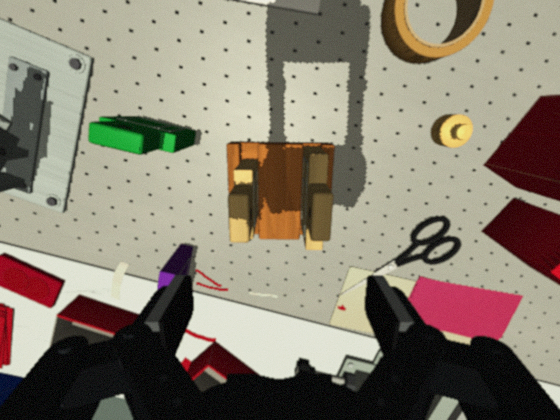

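Wrist view: the wide die's tang is at about (320,200) and the narrow die's at about (241,200), both in the stand. Next I'll look at the rack.

Call:
jog_arm --series '[[[0.1, -0.76, -0.14], [0, 0, 0.18], 1], [[0.1, -0.76, -0.14], [0, 0, 0.18], 1], [[0.1, -0.76, -0.14], [0, 0, 0.18], 1], [[0.1, -0.76, -0.14], [0, 0, 0.18], 1], [[0.1, -0.76, -0.14], [0, 0, 0.18], 1], [[0.1, -0.76, -0.14], [0, 0, 0.18], 1], [[0.1, -0.76, -0.14], [0, 0, 0.18], 1], [[0.1, -0.76, -0.14], [0, 0, 0.18], 1], [[0.1, -0.76, -0.14], [0, 0, 0.18], 1], [[0.1, -0.76, -0.14], [0, 0, 0.18], 1]]'

```text
clock: 4.2
position: [0.5376, 0.0034, 0.3067]
tcp_rot: [3.141, 0.0, -3.026]
contact_force: [1.0, 0.2, 0.2]
width: 0.996
gripper_force: 0.0
```

Call:
jog_arm --series '[[[0.1, -0.76, -0.14], [0, 0, 0.18], 1], [[0.1, -0.76, -0.14], [0, 0, 0.18], 1], [[0.1, -0.76, -0.14], [0, 0, 0.18], 1], [[0.1, -0.76, -0.14], [0, 0, 0.18], 1], [[0.1, -0.76, -0.14], [0, 0, 0.18], 1], [[0.1, -0.76, -0.14], [0, 0, 0.18], 1], [[0.1, -0.76, -0.14], [0, 0, 0.18], 1], [[0.1, -0.76, -0.14], [0, 0, 0.18], 1], [[0.1, -0.76, -0.14], [0, 0, 0.18], 1], [[0.1, -0.76, -0.14], [0, 0, 0.18], 1]]'

```text
clock: 5.2
position: [0.5194, -0.1869, 0.3417]
tcp_rot: [3.141, 0.0, 3.077]
contact_force: [1.2, -0.7, 0.2]
width: 0.999
gripper_force: 0.0
```

```bash
python3 - <<'E'
from plant import ctrl,optics,models
from h import *
from scipy.optimize import minimize
s=ctrl.get_state(); c=optics.get_calibration('wrist'); im=optics.camera('wrist')
d={}
for l in("wide_slot","narrow_slot","wide_bay","narrow_bay","wide_latch","narrow_latch"):
    for k,r in enumerate(models.cut_out('wrist',l)[:2]):
        d[f"{l}_{k}"]=r['region']; print(l,r['confidence'],np.round(r['box']),r['region'].sum())
np.savez_compressed("m_wrack.npz",im=im,T=c['T'],**d)
b=im.astype(float)*1.6; b=np.clip(b,0,255).astype(np.uint8)
cv2.imwrite("pics/w2.png",cv2.resize(b[60:340,100:460],None,fx=2.1,fy=2.1,interpolation=cv2.INTER_CUBIC)[...,::-1])
print(s['clock'],s['position'],s['tcp_rot'])
# die fit wrist
W=np.load("m_wrist.npz"); cw=dict(c); cw['T']=W['T']
for w,k,x0 in((.11,'wide_die_0',[.522,.235,.3]),(.08,'narrow_die_1',[.547,.159,.3])):
    t=W[k].astype(np.float32)
    def f(p):
        m=sil(cw,[xf(p[0],p[1],.012,p[2],P) for P in die_pts(w)]); return 1-np.minimum(m,t).sum()/np.maximum(m,t).sum()
    r=minimize(f,x0,method='Nelder-Mead',options=dict(initial_simplex=np.array([x0]+[list(np.array(x0)+q) for q in([.01,0,0],[0,.01,0],[0,0,.1])])))
    print(w,r.x.round(4),r.fun)
E
```

```text
narrow_slot 0.69 [299. 160. 337. 256.] 3333
narrow_slot 0.61 [291. 138. 336. 255.] 4518
wide_bay 0.8 [212. 136. 263. 270.] 5228
narrow_bay 0.8 [293. 138. 336. 258.] 4601
wide_latch 0.81 [223. 144. 247. 168.] 509
narrow_latch 0.76 [310. 159. 336. 184.] 518
5.2 [ 0.51935757 -0.18694466  0.34172628] [3.14143714e+00 4.26399196e-04 3.07693072e+00]
0.11 [0.5227 0.2351 0.2884] 0.03431934118270874
0.08 [0.5456 0.1599 0.274 ] 0.055927813053131104
```

View pics/w2.png

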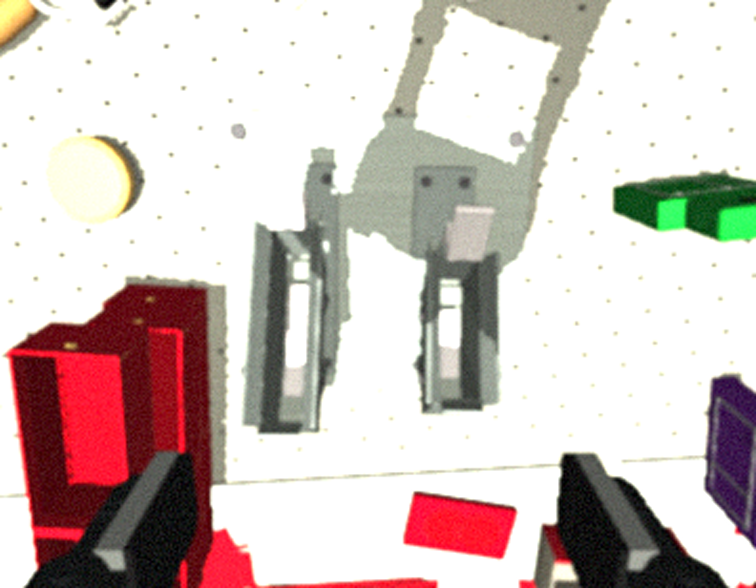

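The rack from above: wide bay in crop (285,330) with its latch at (322,190) hidden in this exposure, and narrow bay at (460,330) with its latch plate at (470,233). I need one closer crop to mark the mouth corners.

```bash
python3 - <<'E'
from plant import optics
from h import *
W=np.load("m_wrack.npz"); im=W['im']
b=(255*(im[134:279,200:350]/255.)**.6).astype(np.uint8)
b=cv2.resize(b,None,fx=4,fy=4,interpolation=cv2.INTER_CUBIC)
b=np.ascontiguousarray(b[...,::-1])
c=optics.get_calibration('wrist'); c['T']=W['T']
def slot(p,w,xyz):
    Rb=rpy([0,0,p[2]]); Rs=Rb@np.array([[np.cos(np.pi/6),0,-.5],[0,1,0],[.5,0,np.cos(np.pi/6)]])
    return np.asarray(xyz)@Rs.T+Rb@[.04,0,.132]+[p[0],p[1],.008]
# initial guess: plate corner guess; bay y's
for name,y0,w in(("narrow",-.135,.085),("wide",-.235,.115)):
    for z,(dx,dy) in((0,(0,0)),(.013,(.0035,.0035))):
        q=proj(c,slot((.52,y0,-.07),w,[(sx*(w/2+dx),sy*(.0115+dy),z) for sx,sy in((-1,-1),(1,-1),(1,1),(-1,1))]))
        print(name,z,((q-[200,134])*4).round().tolist())
for i in range(0,600,50):
    cv2.putText(b,str(i),(i,10),0,.35,(0,0,255),1); cv2.putText(b,str(i),(0,i+10),0,.35,(0,0,255),1)
cv2.imwrite("pics/w2c.png",b)
E
```

```text
narrow 0 [[445.0, 199.0], [449.0, 474.0], [527.0, 475.0], [519.0, 200.0]]
narrow 0.013 [[437.0, 175.0], [442.0, 483.0], [547.0, 484.0], [537.0, 176.0]]
wide 0 [[126.0, 174.0], [113.0, 545.0], [190.0, 546.0], [199.0, 174.0]]
wide 0.013 [[108.0, 149.0], [92.0, 557.0], [198.0, 557.0], [207.0, 150.0]]
```

View pics/w2c.png

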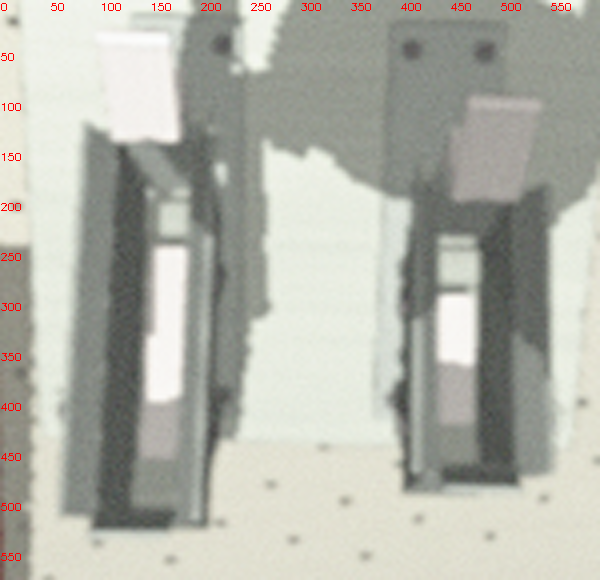

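```bash
python3 - <<'E'
from h import *
im=np.load("m_wrack.npz")['im'].mean(2)
for r in (190,205,220,235,250):
    m=im[r-2:r+3].mean(0)
    print(r,'W212:',m[212:258].round().astype(int).tolist()); print('   N296:',m[296:342].round().astype(int).tolist())
print("ends")
for c0 in(226,232,238): print(c0,'r255:',im[255:272,c0-2:c0+3].mean(1).round().astype(int).tolist())
for c0 in(312,322): print(c0,'r243:',im[243:262,c0-2:c0+3].mean(1).round().astype(int).tolist())
E
```

```text
190 W212: [219, 219, 218, 220, 219, 213, 189, 157, 120, 90, 84, 86, 86, 84, 88, 84, 61, 44, 41, 43, 42, 43, 42, 48, 66, 83, 90, 114, 160, 180, 184, 185, 183, 178, 152, 116, 89, 78, 76, 74, 72, 56, 49, 69, 86, 89]
   N296: [188, 197, 200, 201, 195, 164, 118, 77, 67, 62, 59, 55, 57, 61, 67, 67, 64, 62, 63, 63, 65, 65, 60, 60, 59, 57, 52, 48, 42, 40, 37, 44, 54, 56, 55, 54, 57, 53, 53, 58, 73, 107, 144, 178, 205, 215]
205 W212: [220, 219, 220, 221, 214, 191, 157, 119, 90, 88, 87, 86, 89, 86, 84, 60, 45, 43, 42, 42, 42, 40, 40, 52, 82, 115, 162, 219, 237, 238, 237, 237, 238, 220, 165, 109, 96, 97, 110, 119, 98, 62, 49, 55, 76, 86]
   N296: [197, 201, 191, 155, 96, 53, 45, 59, 68, 69, 61, 54, 61, 87, 119, 138, 141, 143, 144, 145, 153, 166, 157, 112, 63, 45, 43, 43, 41, 38, 40, 38, 46, 53, 55, 58, 53, 54, 53, 57, 77, 135, 194, 219, 221, 221]
220 W212: [219, 218, 218, 212, 188, 158, 118, 92, 86, 86, 88, 87, 89, 81, 63, 46, 44, 42, 40, 45, 43, 39, 47, 78, 147, 216, 238, 239, 240, 239, 240, 240, 236, 191, 126, 96, 94, 110, 132, 122, 80, 58, 73, 88, 90, 89]
   N296: [194, 195, 188, 164, 112, 6
[... 786 characters left out ...]
22, 101, 62, 86, 150, 189, 201, 203, 202]
   N296: [201, 197, 185, 161, 113, 60, 68, 112, 118, 103, 91, 92, 91, 84, 72, 64, 66, 65, 66, 63, 63, 65, 58, 56, 45, 43, 45, 46, 45, 43, 42, 46, 57, 75, 91, 98, 98, 101, 105, 107, 116, 138, 160, 185, 199, 202]
ends
226 r255: [48, 44, 45, 47, 52, 49, 49, 45, 44, 42, 49, 105, 169, 180, 171, 179, 192]
232 r255: [62, 65, 63, 67, 62, 56, 47, 45, 42, 40, 48, 101, 165, 189, 196, 197, 198]
238 r255: [94, 95, 96, 100, 96, 82, 61, 46, 45, 40, 46, 98, 163, 188, 193, 197, 198]
312 r243: [95, 93, 95, 94, 94, 91, 80, 65, 52, 45, 47, 66, 114, 144, 154, 181, 199, 200, 200]
322 r243: [40, 39, 40, 40, 42, 40, 45, 51, 48, 41, 41, 54, 109, 170, 185, 194, 199, 198, 198]
```

```bash
cat >> h.py <<'E'
def slotR(yaw): return rpy([0,0,yaw])@np.array([[np.cos(np.pi/6),0,-.5],[0,1,0],[.5,0,np.cos(np.pi/6)]])
def slot(p,side,xyz): # p = rack centre x,y,yaw ; side=+1 narrow(left), -1 wide
    Rb=rpy([0,0,p[2]]); return np.asarray(xyz)@slotR(p[2]).T+Rb@[.04,side*.05,.14]+[p[0],p[1],0]
E
cat > rk.py <<'E'
from plant import optics
from h import *
from scipy.optimize import least_squares
W=np.load("m_wrack.npz"); c=optics.get_calibration('wrist'); c['T']=W['T']
L=[(-1,190,237.25),(-1,205,236.4),(-1,220,235.85),(-1,250,234.45),(1,205,318.7),(1,220,318.2),(1,235,318.5),(1,250,318.6)]
E=[(-1,.0575,260.5),(1,.0425,249.9)]
def f(p):
    r=[]
    for s,row,col in L:
        q=proj(c,slot(p,s,[(-.03,0,0),(.04,0,0)])); k=(row-q[0,1])/(q[1,1]-q[0,1]); r.append(q[0,0]+k*(q[1,0]-q[0,0])-col)
    for s,h,row in E: r.append(proj(c,slot(p,s,[(h,0,0)]))[0,1]-row)
    return np.array(r)
r=least_squares(f,[.52,-.187,-.07]); p=r.x
if __name__=="__main__":
    print(p.round(4),r.fun.round(2))
    for s,w,n in((1,.085,'N'),(-1,.115,'W')): print(n,'mouth',slot(p,s,[(0,0,0)]).round(4))
    out=[]
    for n,(u0,v0,W_,H_),S in(("wrack",(205,130,140,145),4),("top",(305,185,120,105),2),("side",(240,90,110,130),2)):
        im=np.load(f"m_{n}.npz")['im']; cc=c if n=="wrack" else optics.get_calibration(n)
        S=580/145 if n=="wrack" else 300/H_ if n=="top" else 275/H_
        b=cv2.resize((255*(im[v0:v0+H_,u0:u0+W_]/255.)**.6).astype(np.uint8),None,fx=S,fy=S,interpolation=cv2.INTER_CUBIC)[...,::-1].copy()
        for s,w in((1,.085),(-1,.115)):
            for z,d,col in((0,0,(0,0,255)),(.013,.0035,(0,255,0)),(.013,.007,(255,255,0))):
                q=proj(cc,slot(p,s,[(a*(w/2+d),e*(.0115+d),z) for a,e in((-1,-1),(1,-1),(1,1),(-1,1))]))
                cv2.polylines(b,[((q+.5-[u0,v0])*S).round().astype(int)],True,col,1)
        q=proj(cc,slot(p,1,[(0,0,0)])*0+xf(p[0],p[1],.008,p[2],[(0,.115,0),(0,-.115,0)]))
        out.append(b)
    A=np.zeros((585,800,3),np.uint8); A[:580,:560]=out[0][:580,:560][:, :440].copy() if 0 else cv2.copyMakeBorder(out[0][:, :440],0,0,0,120,0)
    A[:300,445:445+min(343,355)]=out[1][:300,:343]; h=out[2].shape; A[305:305+h[0],445:445+h[1]]=out[2]
    cv2.imwrite("pics/fit.png",A)
E
python3 rk.py
```

```text
[ 0.5116 -0.1869 -0.0926] [-0.06  0.01 -0.22 -0.39 -0.07  0.45  0.18  0.1   0.1  -0.  ]
N mouth [[ 0.5561 -0.1408  0.14  ]]
W mouth [[ 0.5468 -0.2403  0.14  ]]
```

View pics/fit.png

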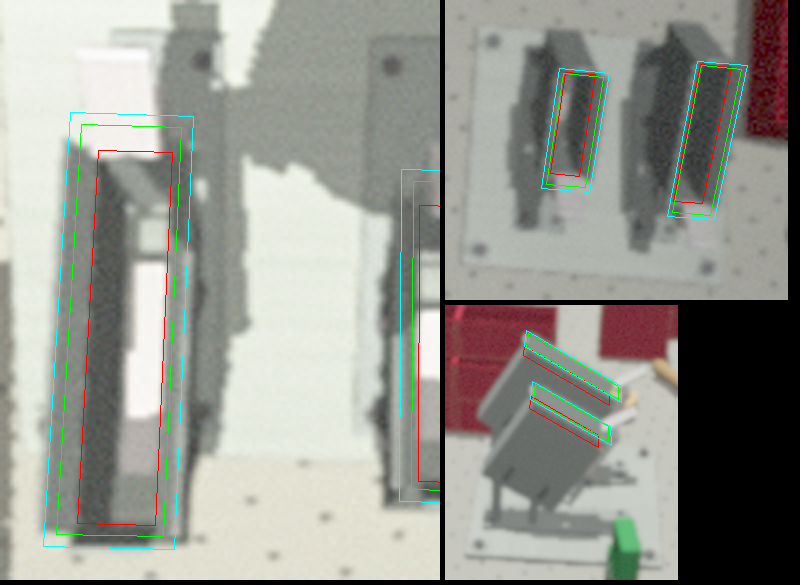

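The overlay matches in all three views: the mouth edges line up with the channel walls and lips to about 2 mm. Next I'll go to the wide die.

```bash
python3 - <<'E'
from plant import ctrl
from h import *
T=pose(ctrl.get_state())
step(T,down(.5227,.2351,.18,.288+np.pi))
E
```

```text
rows 17 shift [-0.108, 0.99, 0.38] turn [0.0, 0.0, -0.207]
rows 18 shift [-0.103, 0.935, 0.359] turn [0.0, 0.0, -0.195]
rows 20 shift [-0.093, 0.842, 0.323] turn [0.0, 0.0, -0.176]
```

Call:
jog_arm --series '[[[-0.09, 0.84, 0.32], [0, 0, -0.18], 1], [[-0.09, 0.84, 0.32], [0, 0, -0.18], 1], [[-0.09, 0.84, 0.32], [0, 0, -0.18], 1], [[-0.09, 0.84, 0.32], [0, 0, -0.18], 1], [[-0.09, 0.84, 0.32], [0, 0, -0.18], 1], [[-0.09, 0.84, 0.32], [0, 0, -0.18], 1], [[-0.09, 0.84, 0.32], [0, 0, -0.18], 1], [[-0.09, 0.84, 0.32], [0, 0, -0.18], 1], [[-0.09, 0.84, 0.32], [0, 0, -0.18], 1], [[-0.09, 0.84, 0.32], [0, 0, -0.18], 1]]'

```text
clock: 6.55
position: [0.5385, 0.0245, 0.2608]
tcp_rot: [3.141, -0.0, -3.024]
contact_force: [0.2, -0.5, -0.6]
width: 0.996
gripper_force: 0.0
```

Call:
jog_arm --series '[[[-0.09, 0.84, 0.32], [0, 0, -0.18], 1], [[-0.09, 0.84, 0.32], [0, 0, -0.18], 1], [[-0.09, 0.84, 0.32], [0, 0, -0.18], 1], [[-0.09, 0.84, 0.32], [0, 0, -0.18], 1], [[-0.09, 0.84, 0.32], [0, 0, -0.18], 1], [[-0.09, 0.84, 0.32], [0, 0, -0.18], 1], [[-0.09, 0.84, 0.32], [0, 0, -0.18], 1], [[-0.09, 0.84, 0.32], [0, 0, -0.18], 1], [[-0.09, 0.84, 0.32], [0, 0, -0.18], 1], [[-0.09, 0.84, 0.32], [0, 0, -0.18], 1]]'

```text
clock: 7.55
position: [0.5191, 0.2344, 0.1808]
tcp_rot: [3.141, -0.0, -2.844]
contact_force: [-0.4, 0.2, 0.8]
width: 0.999
gripper_force: 0.0
```

```bash
python3 - <<'E'
from plant import ctrl
from h import *
s=ctrl.get_state();T=pose(s);print(s['position'],s['tcp_rot'])
step(T,down(.5227,.2351,.105,.288+np.pi))
E
```

```text
[0.51910065 0.23442223 0.18084007] [ 3.14137160e+00 -1.62392377e-04 -2.84431905e+00]
rows 4 shift [-0.036, -0.004, 0.758] turn [0.001, -0.0, 0.023]
rows 5 shift [-0.029, -0.003, 0.607] turn [0.0, -0.0, 0.019]
rows 10 shift [-0.015, -0.002, 0.303] turn [0.0, -0.0, 0.009]
```

Call:
jog_arm --series '[[[-0.04, 0, 0.61], [0, 0, 0.02], 1], [[-0.03, 0, 0.61], [0, 0, 0.02], 1], [[-0.03, 0, 0.61], [0, 0, 0.02], 1], [[-0.03, 0, 0.61], [0, 0, 0.02], 1], [[-0.02, 0, 0.6], [0, 0, 0.01], 1], [[0, 0, 0], [0, 0, 0], 0], [[0, 0, 0], [0, 0, 0], 0], [[0, 0, 0], [0, 0, 0], 0], [[0, 0, 0], [0, 0, 0], 0], [[0, 0, 0], [0, 0, 0], 0]]'

```text
clock: 8.55
position: [0.524, 0.2343, 0.1065]
tcp_rot: [3.141, 0.002, -2.855]
contact_force: [0.1, 1.0, -1.8]
width: 0.225
gripper_force: 58.8
```

```bash
python3 - <<'E'
from plant import ctrl
s=ctrl.get_state();print(s['position'],s['tcp_rot'],s['width'],s['gripper_force'],s['ft_torque'])
E
```

```text
[0.52396051 0.23426561 0.10651601] [ 3.14081435e+00  2.08404797e-03 -2.85525428e+00] 0.22546766361511847 58.83046567440033 [ 0.0319025   0.02221376 -0.01685973]
```

Call:
jog_arm --series '[[[0, 0, -0.4], [0, 0, 0], 0], [[0, 0, -0.8], [0, 0, 0], 0], [[0, 0, -0.9], [0, 0, 0], 0], [[0, 0, -0.9], [0, 0, 0], 0], [[0, 0, -0.9], [0, 0, 0], 0], [[0, 0, -0.9], [0, 0, 0], 0], [[0, 0, -0.9], [0, 0, 0], 0], [[0, 0, -0.7], [0, 0, 0], 0], [[0, 0, -0.4], [0, 0, 0], 0], [[0, 0, 0], [0, 0, 0], 0]]'

```text
clock: 9.55
position: [0.5239, 0.2339, 0.2772]
tcp_rot: [3.141, 0.003, -2.855]
contact_force: [-0.1, -0.3, -1.9]
width: 0.223
gripper_force: 59.0
```

```bash
cat >> h.py <<'E'
RK=np.array([.5116,-.1869,-.088])
def ins(side,foot,dx=0,dy=0,lt=.0945,p=RK):
    T=np.eye(4); S=slotR(p[2]); T[:3,:3]=np.c_[-S[:,0],S[:,1],-S[:,2]]
    T[:3,3]=slot(p,side,[(dx,dy,foot+lt)])[0]; return T
E
python3 - <<'E'
from plant import ctrl
from h import *
s=ctrl.get_state();T=pose(s);print(s['position'],s['contact_force'],s['width'],s['gripper_force'])
print(ins(-1,.12)[:3,3]); step(T,ins(-1,.12))
E
```

```text
[0.52385514 0.23392896 0.27720162] [-0.07698986 -0.28444609 -1.90084145] 0.22263707387613274 58.955084681510925
[ 0.4402159  -0.23079616  0.32576245]
rows 19 shift [0.256, -0.962, -0.156] turn [0.052, -0.271, 0.192]
rows 20 shift [0.242, -0.914, -0.148] turn [0.049, -0.257, 0.183]
```

Call:
jog_arm --series '[[[0.24, -0.91, -0.15], [0.05, -0.26, 0.18], 0], [[0.24, -0.91, -0.15], [0.05, -0.26, 0.18], 0], [[0.24, -0.91, -0.15], [0.05, -0.26, 0.18], 0], [[0.24, -0.91, -0.15], [0.05, -0.26, 0.18], 0], [[0.24, -0.91, -0.15], [0.05, -0.26, 0.18], 0], [[0.24, -0.91, -0.15], [0.05, -0.26, 0.18], 0], [[0.24, -0.91, -0.15], [0.05, -0.26, 0.18], 0], [[0.24, -0.91, -0.15], [0.05, -0.26, 0.18], 0], [[0.24, -0.91, -0.15], [0.05, -0.26, 0.18], 0], [[0.24, -0.91, -0.15], [0.05, -0.26, 0.18], 0]]'

```text
clock: 10.55
position: [0.5063, -0.0019, 0.3073]
tcp_rot: [-3.115, 0.261, -3.034]
contact_force: [-0.5, -0.4, -2.5]
width: 0.226
gripper_force: 59.2
```

Call:
jog_arm --series '[[[0.24, -0.91, -0.15], [0.05, -0.26, 0.18], 0], [[0.24, -0.91, -0.15], [0.05, -0.26, 0.18], 0], [[0.24, -0.91, -0.15], [0.05, -0.26, 0.18], 0], [[0.24, -0.91, -0.15], [0.05, -0.26, 0.18], 0], [[0.24, -0.91, -0.15], [0.05, -0.26, 0.18], 0], [[0.24, -0.91, -0.15], [0.05, -0.26, 0.18], 0], [[0.24, -0.91, -0.15], [0.05, -0.26, 0.18], 0], [[0.24, -0.91, -0.15], [0.05, -0.26, 0.18], 0], [[0.24, -0.91, -0.15], [0.05, -0.26, 0.18], 0], [[0.24, -0.91, -0.15], [0.05, -0.26, 0.18], 0]]'

```text
clock: 11.55
position: [0.4408, -0.2297, 0.324]
tcp_rot: [-3.14, 0.525, 3.058]
contact_force: [0.3, 0.3, -2.8]
width: 0.227
gripper_force: 59.2
```

```bash
python3 - <<'E'
from plant import ctrl
from h import *
s=ctrl.get_state();T=pose(s);print(s['position'],s['tcp_rot'],s['contact_force'],s['ft_torque'],s['joint_pos'])
step(T,ins(-1,.065))
E
```

```text
[ 0.440833   -0.22971957  0.3239576 ] [-3.13996319  0.52510516  3.05836782] [ 0.346477    0.34046627 -2.78644495] [-0.00984703  0.50113472  0.01464639] [-0.76971176 -0.57590802  1.70882706  0.32205045  1.58558721 -2.18231624]
rows 3 shift [-0.005, -0.015, 0.709] turn [0.003, 0.005, 0.014]
rows 4 shift [-0.004, -0.012, 0.532] turn [0.002, 0.004, 0.01]
rows 10 shift [-0.002, -0.005, 0.213] turn [0.001, 0.002, 0.004]
```

```bash
python3 - <<'E'
from plant import ctrl,optics,models
from h import *
s=ctrl.get_state();T=pose(s);c=optics.get_calibration('wrist');im=optics.camera('wrist')
b=im[...,::-1].copy(); b=(255*(b/255.)**.7).astype(np.uint8)
S=1.4; b=cv2.resize(b,None,fx=S,fy=S,interpolation=cv2.INTER_CUBIC)
def dl(q,col): cv2.polylines(b,[((q+.5)*S).round().astype(int)],True,col,1)
D=T.copy(); D[:3,:3]=np.c_[-T[:3,0],T[:3,1],-T[:3,2]]; D[:3,3]=T[:3,3]+T[:3,2]*.0945
for y in(-.01,.01):
    P=np.array([(-.055,y,0),(.055,y,0),(.055,y,.085),(.025,y,.085),(.025,y,.13),(-.025,y,.13),(-.025,y,.085),(-.055,y,.085)])
    dl(proj(c,P@D[:3,:3].T+D[:3,3]),(0,255,255))
for z,d,col in((0,0,(0,0,255)),(.013,.0035,(0,255,0))):
    dl(proj(c,slot(RK,-1,[(a*(.0575+d),e*(.0115+d),z) for a,e in((-1,-1),(1,-1),(1,1),(-1,1))])),col)
cv2.imwrite("pics/w3.png",b[:588])
E
```

```text
(no output)
```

View pics/w3.png

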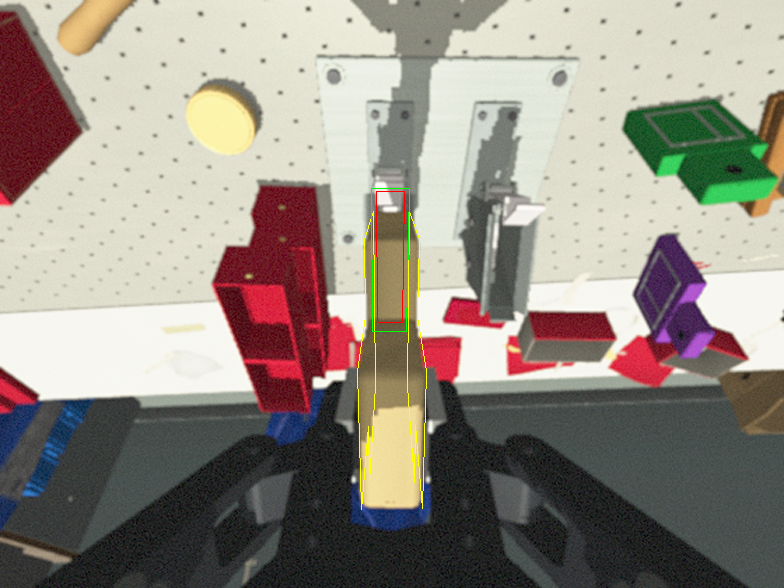

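The overlay shows the held die where I expected it. The wide slot's mouth, at (390,260), lies straight under the die, so I'll go down the slot axis.

Call:
jog_arm --series '[[[0, -0.01, 0.6], [0, 0, 0.01], 0], [[0, -0.01, 0.6], [0, 0, 0.01], 0], [[0, -0.01, 0.6], [0, 0, 0.01], 0], [[0, -0.01, 0.5], [0, 0, 0.01], 0], [[0, 0, 0.4], [0, 0, 0], 0], [[0, 0, 0.4], [0, 0, 0], 0], [[0, 0, 0.4], [0, 0, 0], 0], [[0, 0, 0.3], [0, 0, 0], 0], [[0, 0, 0.3], [0, 0, 0], 0], [[0, 0, 0.3], [0, 0, 0], 0]]'

```text
clock: 12.6
position: [0.4977, -0.2353, 0.2325]
tcp_rot: [-3.139, 0.53, 3.056]
contact_force: [1.7, -0.7, 1.5]
width: 0.229
gripper_force: 59.9
```

```bash
cat > st.py <<'E'
import sys
from plant import ctrl
from h import *
side=int(sys.argv[1]); lt=float(sys.argv[2]) if len(sys.argv)>2 else .0945
s=ctrl.get_state();T=pose(s);S=slotR(RK[2])
p=(T[:3,3]-slot(RK,side,[(0,0,0)])[0])@S
print('clock',s['clock'],'slot xyz of foot mm',((p-[0,0,lt])*1e3).round(1),'F slot',(s['contact_force']@S).round(1),'M',(s['ft_torque']@S).round(2),'w',s['width'].round(3))
print('rot err slot (rad)',R.from_matrix(S.T@T[:3,:3]@np.diag([-1,1,-1])).as_rotvec().round(3))
E
python3 st.py -1
```

```text
Traceback (most recent call last):
  File "st.py", line 7, in <module>
    print('clock',s['clock'],'slot xyz of foot mm',((p-[0,0,lt])*1e3).round(1),'F slot',(s['contact_force']@S).round(1),'M',(s['ft_torque']@S).round(2),'w',s['width'].round(3))
                                                                                                                                                            ^^^^^^^^^^^^^^^^
AttributeError: 'float' object has no attribute 'round'
```

```bash
sed -i "s/s\['width'\].round(3)/round(s['width'],3)/" st.py; python3 st.py -1
```

```text
clock 12.6 slot xyz of foot mm [ 3.2  0.6 10.4] F slot [ 2.2 -0.5  0.4] M [-0.   -0.08  0.  ] w 0.229
rot err slot (rad) [-0.002 -0.007  0.002]
```

Call:
jog_arm --series '[[[0.03, 0, 0.1], [0, 0, 0], 0], [[0.03, 0, 0.1], [0, 0, 0], 0], [[0.03, 0, 0.1], [0, 0, 0], 0], [[0, 0, 0.16], [0, 0, 0], 0], [[0, 0, 0.16], [0, 0, 0], 0], [[0, 0, 0.16], [0, 0, 0], 0], [[0, 0, 0.16], [0, 0, 0], 0], [[0, 0, 0.16], [0, 0, 0], 0], [[0, 0, 0.16], [0, 0, 0], 0], [[0, 0, 0.16], [0, 0, 0], 0]]'

```text
clock: 13.6
position: [0.5126, -0.2368, 0.1989]
tcp_rot: [-3.139, 0.527, 3.055]
contact_force: [0.5, -5.2, 3.4]
width: 0.229
gripper_force: 60.5
```

```bash
python3 st.py -1
```

```text
clock 13.6 slot xyz of foot mm [ -0.5   0.3 -26.2] F slot [ 2.5 -5.2  2.5] M [-1.27 -0.11 -0.23] w 0.229
rot err slot (rad) [-0.001 -0.003  0.002]
```

Call:
jog_arm --series '[[[0, -0.02, 0.12], [0, 0, 0], 0], [[0, -0.02, 0.12], [0, 0, 0], 0], [[0, -0.02, 0.12], [0, 0, 0], 0], [[0, 0, 0.12], [0, 0, 0], 0], [[0, 0, 0.12], [0, 0, 0], 0], [[0, 0, 0.12], [0, 0, 0], 0], [[0, 0, 0.12], [0, 0, 0], 0], [[0, 0, 0.12], [0, 0, 0], 0], [[0, 0, 0.12], [0, 0, 0], 0], [[0, 0, 0.12], [0, 0, 0], 0]]'

```text
clock: 14.6
position: [0.5275, -0.2389, 0.1725]
tcp_rot: [-3.141, 0.526, 3.056]
contact_force: [1.6, -0.5, 0.7]
width: 0.227
gripper_force: 59.8
```

```bash
python3 st.py -1
```

```text
clock 14.6 slot xyz of foot mm [ -0.7  -0.4 -56.5] F slot [ 1.8 -0.3 -0.2] M [ 0.01 -0.   -0.03] w 0.227
rot err slot (rad) [ 0.    -0.003  0.002]
```

Call:
jog_arm --series '[[[0, 0, 0.04], [0, 0, 0], 0], [[0, 0, 0.04], [0, 0, 0], 0], [[0, 0, 0.04], [0, 0, 0], 0], [[0, 0, 0.04], [0, 0, 0], 0], [[0, 0, 0.04], [0, 0, 0], 0], [[0, 0, 0.04], [0, 0, 0], 0], [[0, 0, 0.04], [0, 0, 0], 0], [[0, 0, 0.04], [0, 0, 0], 0], [[0, 0, 0], [0, 0, 0], 0], [[0, 0, 0], [0, 0, 0], 0]]'

```text
clock: 15.6
position: [0.5314, -0.2395, 0.1662]
tcp_rot: [-3.14, 0.527, 3.056]
contact_force: [0.3, 0.3, 2.2]
width: 0.227
gripper_force: 60.2
```

```bash
python3 st.py -1
```

```text
clock 15.6 slot xyz of foot mm [ -0.5  -0.6 -64. ] F slot [1.4 0.3 1.8] M [ 0.02  0.21 -0.03] w 0.227
rot err slot (rad) [-0.    -0.003  0.002]
```

Call:
jog_arm --series '[[[0, 0, 0.04], [0, 0, 0], 0], [[0, 0, 0.04], [0, 0, 0], 0], [[0, 0, 0.04], [0, 0, 0], 0], [[0, 0, 0], [0, 0, 0], 0], [[0, 0, 0], [0, 0, 0], 0], [[0, 0, 0], [0, 0, 0], 0], [[0, 0, 0], [0, 0, 0], 0], [[0, 0, 0], [0, 0, 0], 0], [[0, 0, 0], [0, 0, 0], 0], [[0, 0, 0], [0, 0, 0], 0]]'

```text
clock: 16.6
position: [0.5327, -0.2395, 0.1629]
tcp_rot: [-3.141, 0.526, 3.055]
contact_force: [3.3, -0.7, -3.4]
width: 0.221
gripper_force: 59.3
```

```bash
python3 st.py -1
```

```text
clock 16.6 slot xyz of foot mm [ -1.   -0.6 -67.5] F slot [ 1.2 -0.4 -4.6] M [-0.29 -0.2   0.05] w 0.221
rot err slot (rad) [ 0.    -0.002  0.001]
```

Call:
jog_arm --series '[[[0, 0, 0.04], [0, 0, 0], 0], [[0, 0, 0.04], [0, 0, 0], 0], [[0, 0, 0.04], [0, 0, 0], 0], [[0, 0, 0.04], [0, 0, 0], 0], [[0, 0, 0], [0, 0, 0], 0], [[0, 0, 0], [0, 0, 0], 0], [[0, 0, 0], [0, 0, 0], 0], [[0, 0, 0], [0, 0, 0], 0], [[0, 0, 0], [0, 0, 0], 0], [[0, 0, 0], [0, 0, 0], 0]]'

```text
clock: 17.6
position: [0.5349, -0.2398, 0.16]
tcp_rot: [-3.141, 0.527, 3.055]
contact_force: [-4.3, 0.2, 3.7]
width: 0.227
gripper_force: 60.5
```

```bash
python3 st.py -1
```

```text
clock 17.6 slot xyz of foot mm [ -0.5  -0.6 -71.1] F slot [-1.9 -0.2  5.3] M [ 0.05  0.65 -0.01] w 0.227
rot err slot (rad) [-0.    -0.003  0.002]
```

Call:
jog_arm --series '[[[0, 0, 0.03], [0, 0, 0], 0], [[0, 0, 0.02], [0, 0, 0], 0], [[0, 0, 0], [0, 0, 0], 0], [[0, 0, 0], [0, 0, 0], 0], [[0, 0, 0], [0, 0, 0], 0], [[0, 0, 0], [0, 0, 0], 0], [[0, 0, 0], [0, 0, 0], 0], [[0, 0, 0], [0, 0, 0], 0], [[0, 0, 0], [0, 0, 0], 0], [[0, 0, 0], [0, 0, 0], 0]]'

```text
clock: 18.6
position: [0.5352, -0.2398, 0.1599]
tcp_rot: [-3.14, 0.527, 3.056]
contact_force: [-11.2, 2.9, 8.4]
width: 0.225
gripper_force: 61.7
```

```bash
python3 st.py -1; python3 - <<'E'
from plant import optics,models
from h import *
im=optics.camera('wrist')
cv2.imwrite("pics/w4.png",cv2.resize((255*(im[90:300,180:380]/255.)**.7).astype(np.uint8),None,fx=2.8,fy=2.8,interpolation=cv2.INTER_CUBIC)[...,::-1])
E
```

```text
clock 18.6 slot xyz of foot mm [ -0.3  -0.6 -71.3] F slot [-5.7  1.9 13. ] M [0.34 1.25 0.01] w 0.225
rot err slot (rad) [-0.    -0.003  0.002]
```

View pics/w4.png

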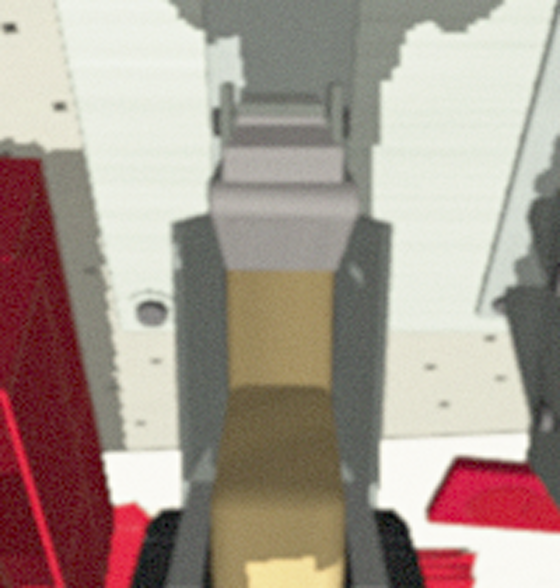

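Force jumped to 13 N with almost no travel, so the die is on the floor. The picture shows the latch plate, at (285,240), lying over the shoulder. I'll ease off, release and retreat.

Call:
jog_arm --series '[[[0, 0, -0.06], [0, 0, 0], 0], [[0, 0, 0], [0, 0, 0], 0], [[0, 0, 0], [0, 0, 0], 0.6], [[0, 0, 0], [0, 0, 0], 0.6], [[0, 0, 0], [0, 0, 0], 0.6], [[0, 0, -0.4], [0, 0, 0], 0.6], [[0, 0, -0.7], [0, 0, 0], 0.6], [[0, 0, -0.9], [0, 0, 0], 0.6], [[0, 0, -0.9], [0, 0, 0], 0.6], [[0, 0, -0.9], [0, 0, 0], 0.8]]'

```text
clock: 19.65
position: [0.4866, -0.2354, 0.2438]
tcp_rot: [-3.14, 0.527, 3.056]
contact_force: [0.1, -0.3, -0.1]
width: 0.749
gripper_force: 0.0
```

```bash
python3 - <<'E'
from plant import ctrl,optics,models
from h import *
from scipy.optimize import minimize_scalar
s=ctrl.get_state();T=pose(s);c=optics.get_calibration('wrist');im=optics.camera('wrist')
rs=models.cut_out('wrist','wide_die')
for r in rs: print(r['confidence'],np.round(r['box']))
np.savez_compressed("m_w5.npz",im=im,T=c['T'],reg=rs[0]['region'])
t=rs[0]['region'].astype(np.float32)
def f(z,dx=0,dy=0):
    m=sil(c,[slot(RK,-1,P+[dx,dy,z]) for P in ([np.array([(a*.025,b*.01,h) for a in(-1,1) for b in(-1,1) for h in(.085,.13)]),np.array([(a*.055,b*.01,h) for a in(-1,1) for b in(-1,1) for h in(.08,.085)])])])
    return 1-np.minimum(m,t).sum()/np.maximum(m,t).sum()
from scipy.optimize import minimize
r=minimize(lambda p:f(*p),[-.068,0,-.001],method='Nelder-Mead',options=dict(initial_simplex=[[-.068,0,0],[-.06,0,0],[-.068,.003,0],[-.068,0,.003]])); print(r.x.round(4),r.fun)
step(T,down(.5456,.1599,.24,.28+np.pi)); print(T[:3,3])
E
```

```text
0.95 [485. 177. 558. 286.]
0.89 [267. 160. 292. 270.]
0.65 [347. 135. 436. 265.]
[-0.068  0.     0.   ] 1.0
rows 16 shift [-0.228, 0.978, 0.058] turn [-0.061, 0.326, -0.224]
rows 17 shift [-0.215, 0.92, 0.055] turn [-0.058, 0.306, -0.21]
rows 20 shift [-0.184, 0.782, 0.046] turn [-0.049, 0.26, -0.179]
[ 0.48657116 -0.23539934  0.24376513]
```

```bash
python3 - <<'E'
from plant import ctrl,optics,models
from h import *
from scipy.optimize import minimize
c=optics.get_calibration('wrist');im=optics.camera('wrist')
t=[r for r in models.cut_out('wrist','wide_die') if 250<r['box'][0]<290][0]['region'].astype(np.float32)
l=models.cut_out('wrist','wide_latch'); print([(r['confidence'],np.round(r['box'])) for r in l][:2])
def f(p):
    z,dx,dy=p
    m=sil(c,[slot(RK,-1,P+[dx,dy,z]) for P in ([np.array([(a*.025,b*.01,h) for a in(-1,1) for b in(-1,1) for h in(.085,.13)]),np.array([(a*.055,b*.01,h) for a in(-1,1) for b in(-1,1) for h in(.08,.085)])])])
    for r in l[:1]: m=m*(1-r['region'])
    return 1-np.minimum(m,t).sum()/np.maximum(m,t).sum()
r=minimize(f,[-.068,0,0],method='Nelder-Mead',options=dict(initial_simplex=[[-.068,0,0],[-.06,0,0],[-.068,.003,0],[-.068,0,.003]])); print(r.x.round(4),r.fun)
for z in(-.073,-.068,-.063,-.058): print(z,f((z,0,-.0006)))
E
```

```text
[(0.74, array([267., 121., 297., 154.]))]
[-0.0712  0.0012  0.    ] 0.03227237206158784
-0.073 0.06891197146154648
-0.068 0.06574373110073439
-0.063 0.09225062974790255
-0.058 0.12174972398827422
```

The wide die stayed at a foot z of about -70 mm; unlatched it would have risen to about -63 mm. It is latched, so on to the narrow die.

Call:
jog_arm --series '[[[-0.18, 0.78, 0.05], [-0.05, 0.26, -0.18], 1], [[-0.18, 0.78, 0.05], [-0.05, 0.26, -0.18], 1], [[-0.18, 0.78, 0.05], [-0.05, 0.26, -0.18], 1], [[-0.18, 0.78, 0.05], [-0.05, 0.26, -0.18], 1], [[-0.18, 0.78, 0.05], [-0.05, 0.26, -0.18], 1], [[-0.18, 0.78, 0.05], [-0.05, 0.26, -0.18], 1], [[-0.18, 0.78, 0.05], [-0.05, 0.26, -0.18], 1], [[-0.18, 0.78, 0.05], [-0.05, 0.26, -0.18], 1], [[-0.18, 0.78, 0.05], [-0.05, 0.26, -0.18], 1], [[-0.18, 0.78, 0.05], [-0.05, 0.26, -0.18], 1]]'

```text
clock: 20.9
position: [0.5341, -0.0397, 0.2434]
tcp_rot: [-3.118, 0.259, -3.036]
contact_force: [0.2, 0.0, -0.2]
width: 1.005
gripper_force: 0.0
```

Call:
jog_arm --series '[[[-0.18, 0.78, 0.05], [-0.05, 0.26, -0.18], 1], [[-0.18, 0.78, 0.05], [-0.05, 0.26, -0.18], 1], [[-0.18, 0.78, 0.05], [-0.05, 0.26, -0.18], 1], [[-0.18, 0.78, 0.05], [-0.05, 0.26, -0.18], 1], [[-0.18, 0.78, 0.05], [-0.05, 0.26, -0.18], 1], [[-0.18, 0.78, 0.05], [-0.05, 0.26, -0.18], 1], [[-0.18, 0.78, 0.05], [-0.05, 0.26, -0.18], 1], [[-0.18, 0.78, 0.05], [-0.05, 0.26, -0.18], 1], [[-0.18, 0.78, 0.05], [-0.05, 0.26, -0.18], 1], [[-0.18, 0.78, 0.05], [-0.05, 0.26, -0.18], 1]]'

```text
clock: 21.9
position: [0.544, 0.16, 0.2343]
tcp_rot: [3.139, -0.003, -2.857]
contact_force: [0.8, 0.6, -0.6]
width: 0.999
gripper_force: 0.0
```

```bash
python3 - <<'E'
from plant import ctrl,optics,models
from h import *
from scipy.optimize import minimize
s=ctrl.get_state();T=pose(s);print(s['position'],s['tcp_rot'])
c=optics.get_calibration('wrist');optics.camera('wrist')
for r in models.cut_out('wrist','narrow_die')[:3]:
    t=r['region'].astype(np.float32); ys,xs=np.nonzero(t); g=onz(c,[(xs.mean(),ys.mean())],.09)[0]; print(r['confidence'],np.round(r['box']),g.round(3))
    if np.hypot(*(g[:2]-[.5456,.1599]))<.04:
        def f(p):
            m=sil(c,[xf(p[0],p[1],.012,p[2],P) for P in die_pts(.08)]); return 1-np.minimum(m,t).sum()/np.maximum(m,t).sum()
        x0=[.5456,.1599,.28]
        q=minimize(f,x0,method='Nelder-Mead',options=dict(initial_simplex=np.array([x0]+[list(np.array(x0)+d) for d in([.01,0,0],[0,.01,0],[0,0,.1])]))); print(q.x.round(4),q.fun)
step(T,down(.5456,.1595,.105,.285+np.pi))
E
```

```text
[0.54397854 0.15998072 0.23429539] [ 3.13937685 -0.00349244 -2.85746448]
0.85 [264. 153. 292. 250.] [0.546 0.159 0.09 ]
[0.5467 0.1595 0.29  ] 0.052812039852142334
0.68 [105. 106. 217. 152.] [0.508 0.033 0.09 ]
rows 6 shift [-0.011, -0.007, 0.862] turn [0.004, -0.006, -0.001]
rows 7 shift [-0.01, -0.006, 0.739] turn [0.003, -0.005, -0.001]
rows 10 shift [-0.007, -0.004, 0.517] turn [0.002, -0.003, -0.001]
```

Call:
jog_arm --series '[[[-0.02, -0.01, 0.9], [0, -0.01, 0], 1], [[-0.02, -0.01, 0.9], [0, -0.01, 0], 1], [[-0.02, -0.01, 0.9], [0.01, -0.01, 0], 1], [[-0.02, -0.01, 0.9], [0.01, -0.01, 0], 1], [[-0.02, 0, 0.9], [0, 0, 0], 1], [[-0.01, 0, 0.67], [0, 0, 0], 1], [[0, 0, 0], [0, 0, 0], 0], [[0, 0, 0], [0, 0, 0], 0], [[0, 0, 0], [0, 0, 0], 0], [[0, 0, 0], [0, 0, 0], 0]]'

```text
clock: 23.0
position: [0.5482, 0.1589, 0.1091]
tcp_rot: [-3.141, 0.007, -2.859]
contact_force: [0.0, 0.5, 0.3]
width: 0.332
gripper_force: 0.0
```

Call:
jog_arm --series '[[[0, 0, 0], [0, 0, 0], 0], [[0, 0, 0], [0, 0, 0], 0], [[0, 0, -0.6], [0, 0, 0], 0], [[0, 0, -0.9], [0, 0, 0], 0], [[0, 0, -0.9], [0, 0, 0], 0], [[0, 0, -0.9], [0, 0, 0], 0], [[0, 0, -0.9], [0, 0, 0], 0], [[0, 0, -0.9], [0, 0, 0], 0], [[0, 0, -0.9], [0, 0, 0], 0], [[0, 0, -0.8], [0, 0, 0], 0]]'

```text
clock: 24.0
position: [0.5465, 0.1585, 0.2792]
tcp_rot: [-3.141, 0.005, -2.859]
contact_force: [0.3, 0.1, -2.3]
width: 0.226
gripper_force: 58.7
```

```bash
python3 - <<'E'
from plant import ctrl
from h import *
s=ctrl.get_state();T=pose(s);print(s['position'],s['contact_force'],s['width'],s['gripper_force'])
step(T,ins(1,.12,dy=-.0008,lt=.093))
E
```

```text
[0.54645654 0.15849339 0.27919076] [ 0.27456728  0.09455126 -2.28254514] 0.22643735596757347 58.67588818073273
rows 12 shift [0.391, -0.936, -0.238] turn [0.081, -0.427, 0.302]
rows 13 shift [0.36, -0.864, -0.22] turn [0.075, -0.394, 0.278]
rows 20 shift [0.23, -0.563, -0.144] turn [0.049, -0.256, 0.181]
```

Call:
jog_arm --series '[[[0.23, -0.56, -0.14], [0.05, -0.26, 0.18], 0], [[0.23, -0.56, -0.14], [0.05, -0.26, 0.18], 0], [[0.23, -0.56, -0.14], [0.05, -0.26, 0.18], 0], [[0.23, -0.56, -0.14], [0.05, -0.26, 0.18], 0], [[0.23, -0.56, -0.14], [0.05, -0.26, 0.18], 0], [[0.23, -0.56, -0.14], [0.05, -0.26, 0.18], 0], [[0.23, -0.56, -0.14], [0.05, -0.26, 0.18], 0], [[0.23, -0.56, -0.14], [0.05, -0.26, 0.18], 0], [[0.23, -0.56, -0.14], [0.05, -0.26, 0.18], 0], [[0.23, -0.56, -0.14], [0.05, -0.26, 0.18], 0]]'

```text
clock: 25.0
position: [0.5139, 0.0094, 0.3077]
tcp_rot: [-3.115, 0.268, -3.037]
contact_force: [0.0, 0.5, -2.0]
width: 0.224
gripper_force: 58.7
```

Call:
jog_arm --series '[[[0.23, -0.56, -0.14], [0.05, -0.26, 0.18], 0], [[0.23, -0.56, -0.14], [0.05, -0.26, 0.18], 0], [[0.23, -0.56, -0.14], [0.05, -0.26, 0.18], 0], [[0.23, -0.56, -0.14], [0.05, -0.26, 0.18], 0], [[0.23, -0.56, -0.14], [0.05, -0.26, 0.18], 0], [[0.23, -0.56, -0.14], [0.05, -0.26, 0.18], 0], [[0.23, -0.56, -0.14], [0.05, -0.26, 0.18], 0], [[0.23, -0.56, -0.14], [0.05, -0.26, 0.18], 0], [[0.23, -0.56, -0.14], [0.05, -0.26, 0.18], 0], [[0.23, -0.56, -0.14], [0.05, -0.26, 0.18], 0]]'

```text
clock: 26.0
position: [0.4494, -0.1307, 0.3208]
tcp_rot: [-3.14, 0.531, 3.055]
contact_force: [-0.1, 0.3, -1.5]
width: 0.223
gripper_force: 58.7
```

```bash
python3 st.py 1 .096; python3 - <<'E'
from plant import ctrl,optics,models
from h import *
from scipy.optimize import minimize
step(pose(ctrl.get_state()),ins(1,.011,dx=-.001,dy=-.0008,lt=.096))
# held die pose by silhouette
s=ctrl.get_state();T=pose(s);c=optics.get_calibration('wrist');optics.camera('wrist')
D=np.c_[-T[:3,0],T[:3,1],-T[:3,2]]
for r in models.cut_out('wrist','narrow_die')[:4]:
    b=np.round(r['box']); print(round(r['confidence'],2),b)
E
```

```text
clock 26.0 slot xyz of foot mm [ -2.1   0.5 114. ] F slot [-0.8  0.3 -1.2] M [0.03 0.47 0.01] w 0.223
rot err slot (rad) [-0.001 -0.008  0.002]
rows 5 shift [-0.005, -0.01, 0.824] turn [-0.002, 0.015, 0.003]
rows 6 shift [-0.004, -0.008, 0.687] turn [-0.001, 0.013, 0.003]
rows 10 shift [-0.003, -0.005, 0.412] turn [-0.001, 0.008, 0.002]
0.75 [373.  70. 463. 148.]
0.59 [255. 169. 303. 356.]
```

Call:
jog_arm --series '[[[0, -0.01, 0.6], [0, 0.02, 0], 0], [[0, -0.01, 0.6], [0, 0.02, 0], 0], [[0, -0.01, 0.5], [0, 0.02, 0], 0], [[0, -0.01, 0.4], [0, 0.02, 0], 0], [[0.01, -0.01, 0.4], [0, 0, 0], 0], [[0.01, 0, 0.4], [0, 0, 0], 0], [[0.01, 0, 0.3], [0, 0, 0], 0], [[0.01, 0, 0.3], [0, 0, 0], 0], [[0.01, 0, 0.3], [0, 0, 0], 0], [[0.01, 0, 0.3], [0, 0, 0], 0]]'

```text
clock: 27.1
position: [0.5014, -0.1365, 0.2335]
tcp_rot: [-3.138, 0.528, 3.056]
contact_force: [1.3, 0.0, 2.4]
width: 0.222
gripper_force: 59.3
```

```bash
python3 st.py 1 .096
```

```text
clock 27.1 slot xyz of foot mm [-0.5 -0.7 12.2] F slot [2.3 0.1 1.4] M [ 0.05 -0.38 -0.04] w 0.222
rot err slot (rad) [-0.002 -0.005  0.002]
```

Good; on down to about -28 mm.

Call:
jog_arm --series '[[[0, 0, 0.16], [0, 0, 0], 0], [[0, 0, 0.16], [0, 0, 0], 0], [[0, 0, 0.16], [0, 0, 0], 0], [[0, 0, 0.16], [0, 0, 0], 0], [[0, 0, 0.16], [0, 0, 0], 0], [[0, 0, 0.16], [0, 0, 0], 0], [[0, 0, 0.16], [0, 0, 0], 0], [[0, 0, 0.16], [0, 0, 0], 0], [[0, 0, 0.16], [0, 0, 0], 0], [[0, 0, 0.16], [0, 0, 0], 0]]'

```text
clock: 28.1
position: [0.5206, -0.138, 0.1967]
tcp_rot: [-3.14, 0.524, 3.056]
contact_force: [3.8, -1.0, 5.5]
width: 0.229
gripper_force: 59.4
```

```bash
python3 st.py 1 .096
```

```text
clock 28.1 slot xyz of foot mm [ -2.2  -0.5 -29.2] F slot [ 6.1 -0.7  2.8] M [ 0.04 -0.93 -0.02] w 0.229
rot err slot (rad) [-0.001 -0.001  0.002]
```

Call:
jog_arm --series '[[[-0.02, 0, 0.12], [0, 0, 0], 0], [[-0.02, 0, 0.12], [0, 0, 0], 0], [[-0.01, 0, 0.12], [0, 0, 0], 0], [[0, 0, 0.12], [0, 0, 0], 0], [[0, 0, 0.12], [0, 0, 0], 0], [[0, 0, 0.12], [0, 0, 0], 0], [[0, 0, 0.12], [0, 0, 0], 0], [[0, 0, 0.1], [0, 0, 0], 0], [[0, 0, 0.1], [0, 0, 0], 0], [[0, 0, 0.1], [0, 0, 0], 0]]'

```text
clock: 29.1
position: [0.5353, -0.1393, 0.1719]
tcp_rot: [-3.14, 0.522, 3.056]
contact_force: [2.4, -0.2, 1.8]
width: 0.222
gripper_force: 59.4
```

```bash
python3 st.py 1 .096
```

```text
clock 29.1 slot xyz of foot mm [ -1.9  -0.5 -58.1] F slot [3.  0.  0.3] M [-0.05 -0.23  0.04] w 0.222
rot err slot (rad) [-0.     0.001  0.002]
```

Now slower, 5 mm.

Call:
jog_arm --series '[[[0, 0, 0.04], [0, 0, 0], 0], [[0, 0, 0.04], [0, 0, 0], 0], [[0, 0, 0.04], [0, 0, 0], 0], [[0, 0, 0.04], [0, 0, 0], 0], [[0, 0, 0.04], [0, 0, 0], 0], [[0, 0, 0.04], [0, 0, 0], 0], [[0, 0, 0], [0, 0, 0], 0], [[0, 0, 0], [0, 0, 0], 0], [[0, 0, 0], [0, 0, 0], 0], [[0, 0, 0], [0, 0, 0], 0]]'

```text
clock: 30.1
position: [0.5383, -0.1395, 0.1668]
tcp_rot: [-3.14, 0.523, 3.056]
contact_force: [1.3, -1.4, 0.3]
width: 0.229
gripper_force: 59.3
```

```bash
python3 st.py 1 .096
```

```text
clock 30.1 slot xyz of foot mm [ -1.8  -0.5 -63.9] F slot [ 1.4 -1.3 -0.4] M [-0.08 -0.08 -0.01] w 0.229
rot err slot (rad) [-0.     0.001  0.002]
```

Call:
jog_arm --series '[[[0, 0, 0.04], [0, 0, 0], 0], [[0, 0, 0.04], [0, 0, 0], 0], [[0, 0, 0.04], [0, 0, 0], 0], [[0, 0, 0.04], [0, 0, 0], 0], [[0, 0, 0], [0, 0, 0], 0], [[0, 0, 0], [0, 0, 0], 0], [[0, 0, 0], [0, 0, 0], 0], [[0, 0, 0], [0, 0, 0], 0], [[0, 0, 0], [0, 0, 0], 0], [[0, 0, 0], [0, 0, 0], 0]]'

```text
clock: 31.1
position: [0.5402, -0.1397, 0.1631]
tcp_rot: [-3.14, 0.522, 3.056]
contact_force: [1.6, -1.2, -2.6]
width: 0.224
gripper_force: 58.8
```

```bash
python3 st.py 1 .096
```

```text
clock 31.1 slot xyz of foot mm [ -2.1  -0.5 -68.1] F slot [ 0.2 -1.  -3.1] M [-0.15 -0.01  0.04] w 0.224
rot err slot (rad) [-0.     0.002  0.002]
```

Call:
jog_arm --series '[[[0, 0, 0.04], [0, 0, 0], 0], [[0, 0, 0.04], [0, 0, 0], 0], [[0, 0, 0.04], [0, 0, 0], 0], [[0, 0, 0.04], [0, 0, 0], 0], [[0, 0, 0], [0, 0, 0], 0], [[0, 0, 0], [0, 0, 0], 0], [[0, 0, 0], [0, 0, 0], 0], [[0, 0, 0], [0, 0, 0], 0], [[0, 0, 0], [0, 0, 0], 0], [[0, 0, 0], [0, 0, 0], 0]]'

```text
clock: 32.1
position: [0.5423, -0.1399, 0.1604]
tcp_rot: [-3.14, 0.523, 3.056]
contact_force: [-5.7, 1.0, 2.9]
width: 0.224
gripper_force: 59.8
```

```bash
python3 st.py 1 .096
```

```text
clock 32.1 slot xyz of foot mm [ -1.6  -0.5 -71.5] F slot [-3.6  0.5  5.4] M [0.05 0.85 0.01] w 0.224
rot err slot (rad) [-0.     0.001  0.002]
```

Call:
jog_arm --series '[[[0, 0, 0.03], [0, 0, 0], 0], [[0, 0, 0.02], [0, 0, 0], 0], [[0, 0, 0], [0, 0, 0], 0], [[0, 0, 0], [0, 0, 0], 0], [[0, 0, 0], [0, 0, 0], 0], [[0, 0, 0], [0, 0, 0], 0], [[0, 0, 0], [0, 0, 0], 0], [[0, 0, 0], [0, 0, 0], 0], [[0, 0, 0], [0, 0, 0], 0], [[0, 0, 0], [0, 0, 0], 0]]'

```text
clock: 33.1
position: [0.5426, -0.1399, 0.1603]
tcp_rot: [-3.14, 0.523, 3.056]
contact_force: [-10.5, 1.7, 8.4]
width: 0.223
gripper_force: 61.1
```

```bash
python3 st.py 1 .096
```

```text
clock 33.1 slot xyz of foot mm [ -1.3  -0.5 -71.8] F slot [-5.   0.8 12.6] M [0.2  1.48 0.03] w 0.223
rot err slot (rad) [-0.001  0.001  0.002]
```

Both stops look alike, so I'll do a gentle pull test before letting go: ease up about 5 mm. A latched die resists.

Call:
jog_arm --series '[[[0, 0, -0.05], [0, 0, 0], 0], [[0, 0, -0.04], [0, 0, 0], 0], [[0, 0, -0.04], [0, 0, 0], 0], [[0, 0, -0.04], [0, 0, 0], 0], [[0, 0, -0.04], [0, 0, 0], 0], [[0, 0, 0], [0, 0, 0], 0], [[0, 0, 0], [0, 0, 0], 0], [[0, 0, 0], [0, 0, 0], 0], [[0, 0, 0], [0, 0, 0], 0], [[0, 0, 0], [0, 0, 0], 0]]'

```text
clock: 34.1
position: [0.5402, -0.1397, 0.1622]
tcp_rot: [-3.141, 0.521, 3.055]
contact_force: [4.6, -0.4, -10.7]
width: 0.227
gripper_force: 58.8
```

```bash
python3 st.py 1 .096
```

```text
clock 34.1 slot xyz of foot mm [ -2.4  -0.4 -68.9] F slot [ -1.4  -0.  -11.5] M [-0.25 -0.28 -0.  ] w 0.227
rot err slot (rad) [-0.     0.002  0.002]
```

It moved only 2.9 mm up from the floor and then held against a pull of about 10 N, so the latch is home. Relax, release, retreat.

Call:
jog_arm --series '[[[0, 0, 0.06], [0, 0, 0], 0], [[0, 0, 0], [0, 0, 0], 0], [[0, 0, 0], [0, 0, 0], 0.6], [[0, 0, 0], [0, 0, 0], 0.6], [[0, 0, 0], [0, 0, 0], 0.6], [[0, 0, -0.4], [0, 0, 0], 0.6], [[0, 0, -0.7], [0, 0, 0], 0.6], [[0, 0, -0.9], [0, 0, 0], 0.6], [[0, 0, -0.9], [0, 0, 0], 0.6], [[0, 0, -0.9], [0, 0, 0], 0.6]]'

```text
clock: 35.1
position: [0.4932, -0.1355, 0.2467]
tcp_rot: [-3.139, 0.524, 3.056]
contact_force: [-0.3, -0.8, -0.1]
width: 0.598
gripper_force: 0.0
```

Call:
jog_arm --series '[[[0, 0, -0.9], [0, 0, 0], 0.6], [[0, 0, -0.9], [0, 0, 0], 0.6], [[0, 0, -0.5], [0, 0, 0], 0.6], [[0, 0, 0], [0, 0, 0], 0.6], [[0, 0, 0], [0, 0, 0], 0.6], [[0, 0, 0], [0, 0, 0], 0.6], [[0, 0, 0], [0, 0, 0], 0.6], [[0, 0, 0], [0, 0, 0], 0.6], [[0, 0, 0], [0, 0, 0], 0.6], [[0, 0, 0], [0, 0, 0], 0.6]]'

```text
clock: 36.1
position: [0.4653, -0.133, 0.2942]
tcp_rot: [-3.14, 0.523, 3.056]
contact_force: [0.1, -0.3, 0.6]
width: 0.602
gripper_force: 0.0
```

```bash
python3 - <<'E'
from plant import ctrl,optics,models
from h import *
from scipy.optimize import minimize
c=optics.get_calibration('wrist');im=optics.camera('wrist')
cv2.imwrite("pics/w6.png",cv2.resize((255*(im[80:330,150:430]/255.)**.7).astype(np.uint8),None,fx=2.3,fy=2.3,interpolation=cv2.INTER_CUBIC)[...,::-1])
for n,side,w in(("wide",-1,.11),("narrow",1,.08)):
    u=proj(c,slot(RK,side,[(0,0,.04)]))[0]
    L=[r['region'] for r in models.cut_out('wrist',n+'_latch')[:2]]
    for r in models.cut_out('wrist',n+'_die'):
        if abs((r['box'][0]+r['box'][2])/2-u[0])>25: continue
        t=r['region'].astype(np.float32)
        def f(p):
            z,dx,dy=p
            m=sil(c,[slot(RK,side,P+[dx,dy,z]) for P in ([np.array([(a*.025,b*.01,h) for a in(-1,1) for b in(-1,1) for h in(.085,.13)]),np.array([(a*w/2,b*.01,h) for a in(-1,1) for b in(-1,1) for h in(.08,.085)])])])
            for q in L: m=m*(1-q)
            return 1-np.minimum(m,t).sum()/np.maximum(m,t).sum()
        q=minimize(f,[-.068,0,0],method='Nelder-Mead',options=dict(initial_simplex=[[-.068,0,0],[-.06,0,0],[-.068,.003,0],[-.068,0,.003]])); print(n,q.x.round(4),q.fun)
E
```

```text
wide [-0.0609 -0.0045  0.0049] 0.07191504097887569
narrow [-0.0779 -0.0008 -0.0006] 0.0469503977742034
```

View pics/w6.png

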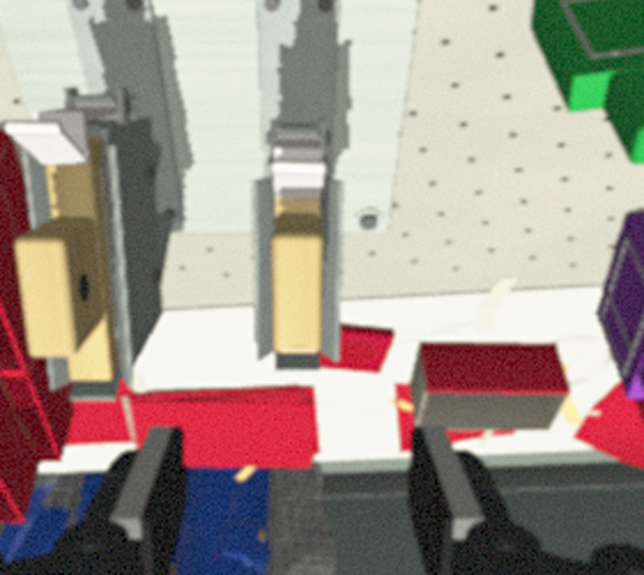

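Both dies stand in their bays with the latch plates over their shoulders: wide at (60,290) with its latch at (45,135), narrow at (298,290) with its latch at (298,165). I'll check the two heights against each other with the fixed cameras.

```bash
python3 - <<'E'
from plant import ctrl,optics,models
from h import *
from scipy.optimize import minimize_scalar
for cam in("side","top","wrist"):
    c=optics.get_calibration(cam);im=optics.camera(cam)
    for n,side in(("wide",-1),("narrow",1)):
        u=proj(c,slot(RK,side,[(0,0,.04)]))[0]
        for lab in("wide_die","narrow_die"):
          for r in models.cut_out(cam,lab):
            b=r['box']
            if not(b[0]-3<u[0]<b[2]+3 and b[1]-3<u[1]<b[3]+3): continue
            t=r['region'].astype(np.float32)
            # restrict comparison to top 30 mm of tang: IoU in image area of a generous tang prism
            T=np.array([(a*.025,e*.01,h) for a in(-1,1) for e in(-1,1) for h in(.095,.13)])
            G=np.array([(a*.04,e*.025,h) for a in(-1,1) for e in(-1,1) for h in(.035,.085)])
            roi=sil(c,[slot(RK,side,G)])
            def f(z,dx=0,dy=0):
                m=sil(c,[slot(RK,side,T+[dx,dy,z])]) ; tt=t*roi; m=m*roi
                return 1-np.minimum(m,tt).sum()/np.maximum(m,tt).sum()
            zs=np.arange(-.08,-.052,.001); best=min((f(z,dx,-.0005),z,dx) for z in zs for dx in(-.002,0,.002))
            print(cam,n,lab,round(r['confidence'],2),np.round(b),np.round(best,4))
E
```

```text
side wide wide_die 0.76 [281.  97. 323. 124.] [ 0.0724 -0.07   -0.002 ]
side wide narrow_die 0.29 [279.  99. 323. 124.] [ 0.1165 -0.07   -0.002 ]
side narrow narrow_die 0.75 [286. 123. 319. 150.] [ 0.1131 -0.074  -0.002 ]
top wide wide_die 0.62 [388. 209. 409. 259.] [ 0.3681 -0.08   -0.002 ]
top narrow narrow_die 0.73 [342. 213. 359. 249.] [ 0.2797 -0.08   -0.002 ]
wrist wide wide_die 0.71 [158. 140. 202. 246.] [ 0.3465 -0.073   0.    ]
wrist narrow narrow_die 0.65 [268. 167. 292. 231.] [ 0.1306 -0.075  -0.002 ]
```

The heights are inconclusive for the wide die, and there is time left, so I'll pull-test it too.

```bash
python3 - <<'E'
from plant import ctrl
from h import *
T=pose(ctrl.get_state()); A=ins(-1,.0,dx=-.0006,dy=-.0006); A[:3,:3]=T[:3,:3]
D=np.linalg.inv(T)@A; print('shift total to foot 0:',(D[:3,3]/.025).round(3)); print(T[:3,3],A[:3,3])
E
python3 st.py -1
```

```text
shift total to foot 0: [-0.031 -4.005  3.392]
[ 0.46521923 -0.13304481  0.29449425] [ 0.49941339 -0.23662136  0.2215394 ]
clock 37.1 slot xyz of foot mm [-1.5 99.6 84.8] F slot [ 1.1 -0.2 -0.1] M [-0.03  0.19  0.  ] w 0.601
rot err slot (rad) [-0.     0.001  0.002]
```

Call:
jog_arm --series '[[[0, -0.8, 0], [0, 0, 0], 0.6], [[-0.01, -0.8, 0], [0, 0, 0], 0.6], [[-0.01, -0.8, 0], [0, 0, 0], 0.6], [[-0.01, -0.8, 0], [0, 0, 0], 0.6], [[0, -0.8, 0], [0, 0, 0], 0.6], [[0, 0, 0.7], [0, 0, 0], 0.6], [[0, 0, 0.7], [0, 0, 0], 0.6], [[0, 0, 0.7], [0, 0, 0], 0.6], [[0, 0, 0.7], [0, 0, 0], 0.6], [[0, 0, 0.6], [0, 0, 0], 0.6]]'

```text
clock: 38.1
position: [0.4998, -0.2365, 0.2203]
tcp_rot: [-3.14, 0.522, 3.055]
contact_force: [0.1, -1.1, 0.0]
width: 0.6
gripper_force: 0.0
```

```bash
python3 st.py -1
```

```text
clock 38.1 slot xyz of foot mm [-0.9 -0.4 -1.3] F slot [ 0.2 -1.1 -0.1] M [-0.05  0.19 -0.  ] w 0.6
rot err slot (rad) [-0.     0.001  0.002]
```

Call:
jog_arm --series '[[[0, 0, 0.6], [0, 0, 0], 0.6], [[0, 0, 0.6], [0, 0, 0], 0.6], [[0, 0, 0.6], [0, 0, 0], 0.6], [[0, 0, 0.5], [0, 0, 0], 0.6], [[0, 0, 0.3], [0, 0, 0], 0.6], [[0, 0, 0], [0, 0, 0], 0], [[0, 0, 0], [0, 0, 0], 0], [[0, 0, 0], [0, 0, 0], 0], [[0, 0, 0], [0, 0, 0], 0], [[0, 0, 0], [0, 0, 0], 0]]'

```text
clock: 39.1
position: [0.5319, -0.2394, 0.1658]
tcp_rot: [-3.14, 0.524, 3.056]
contact_force: [-1.8, 0.5, 1.3]
width: 0.225
gripper_force: 61.1
```

```bash
python3 st.py -1
```

```text
clock 39.1 slot xyz of foot mm [ -0.2  -0.5 -64.6] F slot [-1.   0.4  2. ] M [0.22 0.39 0.03] w 0.225
rot err slot (rad) [-0.001 -0.     0.002]
```

Call:
jog_arm --series '[[[0, 0, -0.04], [0, 0, 0], 0], [[0, 0, -0.04], [0, 0, 0], 0], [[0, 0, -0.04], [0, 0, 0], 0], [[0, 0, 0], [0, 0, 0], 0], [[0, 0, 0], [0, 0, 0], 0], [[0, 0, 0], [0, 0, 0], 0], [[0, 0, 0], [0, 0, 0], 0], [[0, 0, 0], [0, 0, 0], 0], [[0, 0, 0], [0, 0, 0], 0], [[0, 0, 0], [0, 0, 0], 0]]'

```text
clock: 40.1
position: [0.5298, -0.239, 0.1661]
tcp_rot: [-3.141, 0.521, 3.055]
contact_force: [5.1, -0.9, -17.0]
width: 0.228
gripper_force: 59.0
```

```bash
python3 st.py -1
```

```text
clock 40.1 slot xyz of foot mm [ -1.9  -0.3 -63.2] F slot [ -4.   -0.5 -17.3] M [-0.22  0.17  0.07] w 0.228
rot err slot (rad) [0.    0.003 0.001]
```

It resists a 17 N pull, so the wide die is latched too. Release and retreat.

Call:
jog_arm --series '[[[0, 0, 0.05], [0, 0, 0], 0], [[0, 0, 0.05], [0, 0, 0], 0], [[0, 0, 0], [0, 0, 0], 0.6], [[0, 0, 0], [0, 0, 0], 0.6], [[0, 0, 0], [0, 0, 0], 0.6], [[0, 0, -0.4], [0, 0, 0], 0.6], [[0, 0, -0.8], [0, 0, 0], 0.6], [[0, 0, -0.9], [0, 0, 0], 0.6], [[0, 0, -0.9], [0, 0, 0], 0.6], [[0, 0, -0.9], [0, 0, 0], 0.6]]'

```text
clock: 41.1
position: [0.4826, -0.235, 0.2525]
tcp_rot: [-3.139, 0.525, 3.056]
contact_force: [0.8, -0.2, 0.6]
width: 0.599
gripper_force: 0.0
```

Call:
jog_arm --series '[[[0, 0, -0.9], [0, 0, 0], 0.6], [[0, 0, -0.9], [0, 0, 0], 0.6], [[0, 0, -0.5], [0, 0, 0], 0.6], [[0, 0, 0], [0, 0, 0], 0.6], [[0, 0, 0], [0, 0, 0], 0.6], [[0, 0, 0], [0, 0, 0], 0.6], [[0, 0, 0], [0, 0, 0], 0.6], [[0, 0, 0], [0, 0, 0], 0.6], [[0, 0, 0], [0, 0, 0], 0.6], [[0, 0, 0], [0, 0, 0], 0.6]]'

```text
clock: 42.1
position: [0.4546, -0.2324, 0.2995]
tcp_rot: [-3.14, 0.523, 3.056]
contact_force: [0.4, 0.4, 0.5]
width: 0.6
gripper_force: 0.0
```

```bash
python3 - <<'E'
from plant import ctrl,optics,models
import numpy as np
optics.camera('side')
for l in("wide_die","narrow_die"): print(l,[(round(r['confidence'],2),np.round(r['box']).tolist()) for r in models.cut_out('side',l)])
s=ctrl.get_state(); print(s['clock'],s['contact_force'])
print(ctrl.sign_off())
E
```

```text
wide_die [(0.62, [282.0, 97.0, 320.0, 126.0]), (0.62, [185.0, 216.0, 249.0, 274.0])]
narrow_die [(0.98, [314.0, 193.0, 335.0, 258.0]), (0.94, [286.0, 123.0, 319.0, 151.0]), (0.4, [317.0, 120.0, 334.0, 140.0])]
42.25 [-1.03724562 -0.88639579 -0.21567792]
the job is handed in; nothing more can be done
None
```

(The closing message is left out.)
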